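# Change over the miniatures in the drying cabinet

### The job

Swing the drying cabinet's door wide open by its handle, move the dried tank on its square wooden plinth out onto the plywood board, and stand every painted miniature (each on a black round handle) upright on the chamber floor. Then shut the door fully, swing the latch on its roof round until it rests fully home in its catch, and turn the timer to the two-dot mark. Leave the paint pots, cups, bottle and brush where they are.

Things in the scene. Friction and masses are not known exactly. Their poses are not given: they have to be found in the camera images.
- cabinet: Fixed table-top drying cabinet, pose varies (yaw within 0.12); front faces the robot. Origin: centre of the underside of the clear chamber, on the table; x away from the robot, y left, z up. Chamber 170 (x) by 240 (y) mm. Grey control box 100 mm high on its left (y 121 to 251 mm). The chamber has no roof of its own: the roof belongs to the door and swings away with it.
- chamber (a point): Centre of the chamber floor, 8 mm above the table, axes as the cabinet's. Clear space x -80..+80, y -115..+115 mm. Measured from the table: back and side walls 80 mm high, back corner posts 106 mm, lip along the open front 25 mm.
- door (a joint): Cabinet door: 0 shut, grows clockwise from above as it swings to the robot, at most 1.95; starts at 0 to 0.12. Upright hinge at the chamber's left front corner. Panel (238 mm wide) and roof (reaches 166 mm behind the hinge plane, z 108 to 113 mm) are one clear piece; open at 1.6 or more it leaves the chamber free from above. Friction 0.12 N m; stays where left.
- door_handle (a point): Grip point on the door's handle: upright round steel bar 12 mm thick, 170 mm from the hinge along the panel, 52 mm in front of the hinge plane (45 mm clear of the panel). Bar top 105 mm above the table, this point 85 mm, upper stay at 50 mm; above the stay it can be pinched from above in any direction.
- door_hinge (a point): On the door's hinge axis, 85 mm above the table; turns with the door. The panel extends to its -y, the roof to its +x.
- latch (a joint): Flat steel latch arm, 92 mm pivot to tip, riding on the door roof. 0: lies along the door's x (away from the robot with the door shut); grows clockwise from above to its end stop at 1.57, where with the door shut it sticks out to the right and lies in the catch (hooked post 130 mm high, 158 mm right of the chamber centre). Starts at 0 to 0.4. Friction 0.03 N m; stays where left.
- latch_peg (a point): Grip point on the latch arm's upright round black peg, 60 mm from the pivot: peg 14 mm thick, 40 mm tall, top 160 mm above the table, this point 148 mm, arm's top 120 mm.
- latch_pivot (a point): On the latch's upright pivot axis, 148 mm above the table (195 mm from the hinge, 30 mm behind the hinge plane).
- timer (a joint): Timer knob on the control box: 0 points at the bar mark (off, towards the robot), grows clockwise from above to 2.1. White dots on the box: one dot at 0.7, two dots at 1.4, three dots at 2.1. The white line on one end of the grip bar is the pointer. Starts at 0 to 0.35; no clicks, friction 0.04 N m holds it where left.
- timer_grip (a point): On the knob's axis at grip height, 137 mm above the table. Grip bar 14 mm thick, 46 mm long, z 112 to 144 mm; at joint 0 it lies along the cabinet's x, and turns with the joint. Disc under it 48 mm across.
- mini1: Freshly painted miniature, a grey bust, on a black round painting handle; may be absent (None). Handle 42 mm in diameter and 56 mm tall on a heavy steel foot (48 mm across, its lowest 8 mm), with the figure (at most 36 mm wide) on top, 92 mm tall in all, 0.14 to 0.28 kg. Origin: centre of the underside, z up. Starts upright on the table to the right.
- mini2: Freshly painted miniature, a small standing knight with shield and spear, on a black round painting handle; may be absent (None). Handle 42 mm in diameter and 56 mm tall on a heavy steel foot (48 mm across, its lowest 8 mm), with the figure (at most 36 mm wide) on top, 92 mm tall in all, 0.14 to 0.28 kg. Origin: centre of the underside, z up. Starts upright on the table to the right.
- mini3: Freshly painted miniature, a two-legged walking machine, on a black round painting handle; may be absent (None). Handle 42 mm in diameter and 56 mm tall on a heavy steel foot (48 mm across, its lowest 8 mm), with the figure (at most 36 mm wide) on top, 92 mm tall in all, 0.14 to 0.28 kg. Origin: centre of the underside, z up. Starts upright on the table to the right.
- mini4: Freshly painted miniature, a little round tower, on a black round painting handle; may be absent (None). Handle 42 mm in diameter and 56 mm tall on a heavy steel foot (48 mm across, its lowest 8 mm), with the figure (at most 36 mm wide) on top, 92 mm tall in all, 0.14 to 0.28 kg. Origin: centre of the underside, z up. Starts upright on the table to the right.
- tank: Finished, dried model tank on a square wooden plinth, standing in the chamber at the start. Plinth 42 by 42 mm, 56 mm tall, the tank (38 mm long) on top, 86 mm tall in all, 0.1 to 0.2 kg. Origin: centre of the plinth's underside, z up, x and y square to the plinth's sides; yaw within 0.3 of the cabinet's.
- board: Fixed plain plywood board, 130 by 130 mm, 8 mm thick, on the table to the left in front of the cabinet; pose varies. Origin: centre of its underside.
- pot1: Bystander: paint pot 35 mm across, 43 mm tall; leave it where it is. Origin: centre of its underside.
- pot2: Bystander: paint pot 35 mm across, 43 mm tall; leave it where it is. Origin: centre of its underside.
- pot3: Bystander: paint pot 35 mm across, 43 mm tall; leave it where it is. Origin: centre of its underside.
- pot4: Bystander: paint pot 35 mm across, 43 mm tall; leave it where it is. Origin: centre of its underside.
- water_pot: Bystander: grey open water pot 90 mm across, 90 mm tall; leave it where it is. Origin: centre of its underside.
- coffee: Bystander: paper coffee cup with lid, 84 mm across, 118 mm tall; leave it where it is. Origin: centre of its underside.
- bottle: Bystander: water bottle 64 mm across, 200 mm tall; leave it where it is. Origin: centre of its underside.
- brush: Bystander: paint brush 200 mm long, lying; leave it where it is. Origin: centre of its underside.

How it is judged:
By the outcome, as a careful person would: the job done as asked, in the order asked, and still so for the second after the job is handed in, with the robot touching nothing.
Of mini1, mini2, mini3, mini4 only 2 to 4 are there at a start; the rules pass over those that are not, and their reading is None.
At some moment in a run one of mini1, mini2, mini3, mini4 may be knocked a few centimetres aside while the robot is not near it.
It also fails if it takes over 210 s, if anything falls off the work surface, if the arm or the gripper's body presses on something with over 40 N, if the wrist force passes 120 N, or if a joint passes its speed limit or range.

### The arm

A 7-joint arm with a two-finger parallel gripper is mounted at the origin on the work surface. World frame = base frame: x ahead of the robot, y to its left, z up, the work surface at z = 0. Lengths are in m, angles in rad, forces in N, time in s.
With the tool pointing down it reaches from about 0.35 to 0.9 m from the base axis. Payload 8.1 kg.
Tool frame: the origin (TCP) lies on the centre line of the jaws, within the pads' length; the fingertips stand 11 mm ahead of it and the grasp point (between the pads) lies 8 mm behind it (arm.nose_length is the distance from the TCP to the fingertips, in m); z points along the fingers, y is the line along which they close (so a half turn about z gives the same grasp; the last joint's range is limited). The gripper opens to 92 mm and grips with 3 to 60 N. Pads are 19 mm wide; open, the fingers measure 130 mm over their backs; the gripper's body (75 mm by 190 mm) begins 47 mm behind the grasp point.
Start: joints at [1.195, 0.434, 0.025, 1.573, -0.012, 1.134, -0.075], TCP at [0.168, -0.602, 0.238] pointing down, gripper open.
Joint ranges: [-2.62, 2.62], [-0.44, 2.09], [-1.27, 1.32], [0.08, 2.57], [-1.32, 4.46], [0.12, 2], [-2.74, 2.74]. Speed limits (rad/s): [2.22, 2.22, 3.01, 3.01, 3.14, 3.14, 3.14].

### API

Orientations are given as a rotation vector (axis times angle).
In Python, from cell import arm gives the robot as it stands.
- The arm moves only by the tool jog_arm, never from a script. Its argument "moves" is a list of rows, each a list of 4 numbers: the shift along the tool's x, y, z in m, then the turn about the tool's z in rad. In form: [[tx, ty, tz, spin], ...]. A call has 1 to 20 rows; each row is the pose to reach, as a shift and turn from the pose commanded when the call began, along the tool's axes at that moment; what a row does not reach only later rows make up. A row lasts 1/8 s, in which the tool goes at most 62.5 mm and 10.7 degrees, less where a joint would pass 70% of its speed; a pose out of reach is approached as far as the arm can. A call with a gripper value outside its range is refused whole. "hand" is the finger opening in m, from 0 to 0.0918, set as the call begins (left out, the last holds). The fingers move at their own pace and stop on an object; "newtons" is the grip in N (left out, the last holds). Time passes only in rows, so rows that repeat a pose let the fingers close. It gives the time, the measured TCP pose, the force, the opening and the grip force at its end, in the units of the state.
- arm.observe(): the state, without advancing time (a new reading comes with each control period).
- arm.get_image(name): name is "scene" or "top" or "wrist"; returns a dict with "color" (480x640x3 uint8, red, green, blue), "z_map" (480x640 float32, m along the optical axis (not along the pixel's ray), 0 where there is no reading), "fx", "fy", "cx", "cy" (pixels), "rvec" (rotation vector, rad) and "tvec" (3), from world to camera coordinates, as OpenCV has them. Camera axes: x right, y down, z forward; pixel columns grow to the right and rows downward; lengths in m; the calibration is good to about 2 mm. A picture is of the moment at which its call begins.
- arm.sign_off(): hands the job in; it is judged then, once.
The state is a dict: "clock": time; "joints": joint angles; "dq": joint speeds; "joint_efforts": joint torques, N m; "position": TCP position; "ee_rot": TCP orientation; "force": force on the tool from outside, world axes, zero at the start; "ft_torque": the same for the moment, N m; "width": opening from 0.0 (shut) to 1.0 (fully open); "gripper_force": force on a finger pad.
Only numpy, scipy, OpenCV 4.12 (cv2) and the standard library are available. Lean on these libraries where they do the work, as an engineer would, in place of code of your own. Each camera call takes 0.05 s, during which the arm holds its last target. There are 200 camera calls.

## Working session

There is one attempt and no reset: what is moved stays moved. The work goes in short steps, Python scripts to look and compute and a tool call to move; the robot and the scene stay as the last step left them, time stands still between calls to the robot, and variables do not carry over. Pictures are saved under pics/ and viewed, at most 14 in all, crops included, and the job is handed in when it is done.

Besides the shell and the picture viewer there is one more tool, called after "Emit:" by a JSON object that holds its "method" and its "body". jog_arm: Moves the arm, as the interface text tells. Its arguments: {"type":"object","properties":{"moves":{"type":"array"},"hand":{"type":"number"},"newtons":{"type":"number"}},"required":["moves"]}

```bash
ls; mkdir -p pics; python3 - <<'E'
from cell import arm
import cv2,numpy as np
o=arm.observe(); print({k:np.round(v,3).tolist() for k,v in o.items()}, arm.nose_length)
for n in ("scene","top"):
    im=arm.get_image(n); cv2.imwrite(f"pics/{n}0.png",im["color"][:,:,::-1]); np.savez(f"{n}0.npz",**im)
    R=cv2.Rodrigues(np.array(im["rvec"]))[0]; print(n,im["fx"],im["cx"],im["cy"],(-R.T@im["tvec"]).round(3),R[2].round(3))
E
```

```text
pics
{'clock': 0.0, 'joints': [1.195, 0.435, 0.025, 1.574, -0.012, 1.134, -0.075], 'dq': [0.002, -0.002, -0.003, -0.002, -0.001, 0.002, 0.0], 'joint_efforts': [-0.001, -66.785, 0.985, -31.446, -0.06, 0.043, 0.0], 'position': [0.168, -0.601, 0.237], 'ee_rot': [-3.111, -0.427, 0.001], 'force': [-0.062, 0.053, 0.889], 'ft_torque': [0.041, 0.031, 0.036], 'gripper_force': 0.0, 'width': 0.998} 0.011
scene 524.0243591709793 318.520099841671 251.12990410553456 [ 1.409 -0.42   1.001] [-0.662  0.349 -0.663]
top 507.50598211582275 317.3287503949774 244.68390832583705 [0.345 0.027 1.656] [ 0.124  0.012 -0.992]
```

View pics/top0.png

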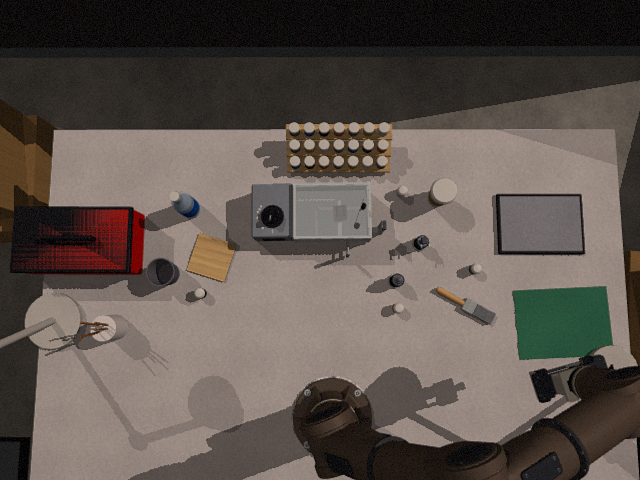

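View pics/scene0.png

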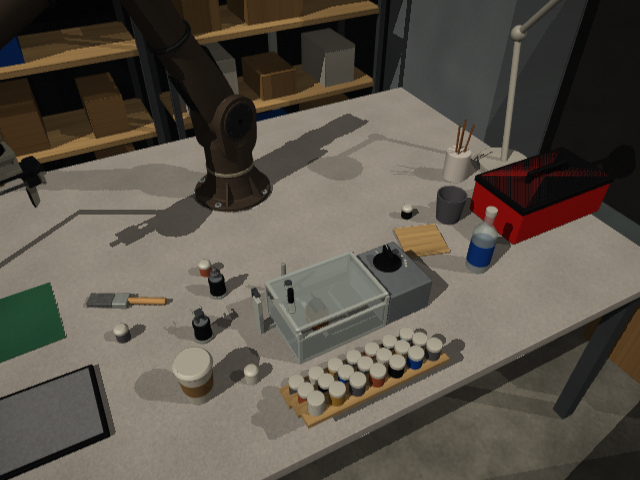

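The top view shows the cabinet box at px (252-292,183-238), the chamber to (372,240), the handle near (333,255), the latch peg at (363,207), two minis at (422,242) and (397,280), and the board at (212,257). The brush is at (465,305), and pots are at (403,192), (476,269), (398,309) and (200,294). The scene view confirms there are only two minis.

```bash
cat > h.py <<'E'
import numpy as np,cv2
from scipy.spatial.transform import Rotation as Ro
def cam(im):
    R=cv2.Rodrigues(np.array(im["rvec"],float))[0]; t=np.array(im["tvec"],float).ravel()
    return R,t,np.array([[im["fx"],0,im["cx"]],[0,im["fy"],im["cy"]],[0,0,1]],float)
def ray(im,uv,z):
    "pixels (n,2) -> world points on plane z"
    R,t,K=cam(im); uv=np.atleast_2d(np.array(uv,float)); c=-R.T@t
    d=(R.T@np.linalg.inv(K)@np.c_[uv,np.ones(len(uv))].T).T
    return c+d*((z-c[2])/d[:,2])[:,None]
def cloud(im):
    R,t,K=cam(im); v,u=np.mgrid[:480,:640]; z=im["z_map"]
    p=np.stack([(u-K[0,2])/K[0,0]*z,(v-K[1,2])/K[1,1]*z,z],-1)
    return (p-t)@R
def proj(im,P):
    return cv2.projectPoints(np.atleast_2d(np.array(P,float)),np.array(im["rvec"],float),np.array(im["tvec"],float),cam(im)[2],None)[0][:,0]
def crop(im,box,s,name,ov=None):
    a=im["color"][:,:,::-1].copy(); x0,y0,x1,y1=box
    a=cv2.resize(a[y0:y1,x0:x1],None,fx=s,fy=s,interpolation=cv2.INTER_CUBIC)
    for p in ([] if ov is None else ov): cv2.circle(a,tuple(int((q-o)*s) for q,o in zip(p,(x0,y0))),2,(0,0,255),-1)
    cv2.imwrite("pics/"+name,a)
E
python3 - <<'E'
from h import *
T=np.load("top0.npz");S=np.load("scene0.npz")
C=cloud(T); z=C[...,2]
print("table",np.median(z[300:340,220:280]))
def rect(m,name):
    P=C[m]; r=cv2.minAreaRect(P[:,:2].astype(np.float32)); print(name,m.sum(),np.round(r[0],4),np.round(r[1],4),round(r[2],2),"z",P[:,2].max().round(3))
def box(u0,v0,u1,v1):
    m=np.zeros(z.shape,bool); m[v0:v1,u0:u1]=1; return m
g=box(240,170,300,250)
rect(g&(abs(z-.1)<.006),"ctrl box")
rect(g&(z>.118),"knob")
hsv=cv2.cvtColor(T["color"],cv2.COLOR_RGB2HSV)
rect(box(180,225,240,285)&(z>.004)&(z<.012)&(hsv[...,1]>60),"board")
for n,b in dict(m1=(410,230,435,255),m2=(385,268,410,292),p1=(395,182,412,200),p2=(466,260,486,278),p3=(388,300,408,318),p4=(192,285,210,302),coffee=(425,175,462,208),water=(140,255,182,290),bottle=(165,185,205,220)).items():
    rect(box(*b)&(z>.02),n)
q=box(292,175,395,275)
for lo,hi in((.1,.106),(.106,.117),(.117,.125),(.125,.17)):
    m=q&(z>lo)&(z<hi); print(lo,m.sum(),np.argwhere(m)[:,::-1][:12].tolist(), C[m].mean(0).round(3) if m.any() else "")
crop(T,(240,170,440,320),4,"topc.png")
crop(S,(180,220,440,415),3,"scenec.png")
E
```

```text
table -0.0005195708046709434
ctrl box 1706 [0.6486 0.1782] [0.1712 0.1442] 0.89 z 0.106
knob 174 [0.5262 0.1251] [0.3927 0.1231] 11.09 z 1.656
board 1086 [0.5114 0.3943] [0.1333 0.1317] 72.69 z 0.012
m1 168 [ 0.4567 -0.1384] [0.0442 0.3988] 33.52 z 1.656
m2 154 [ 0.4027 -0.0961] [0.0397 0.2686] 16.62 z 1.656
p1 97 [ 0.5485 -0.0996] [0.0333 0.4775] 54.11 z 1.656
p2 104 [ 0.4193 -0.2226] [0.033  0.5196] 12.89 z 1.656
p3 101 [ 0.346  -0.0995] [0.0315 0.2527] 0.42 z 1.656
p4 101 [0.378 0.233] [0.416  0.0327] 85.48 z 1.656
coffee 640 [ 0.5559 -0.162 ] [0.0828 0.5597] 39.69 z 1.656
water 503 [0.4215 0.3242] [0.6117 0.0872] 80.26 z 1.656
bottle 560 [0.5052 0.266 ] [0.5718 0.0632] 49.92 z 1.656
0.1 102 [[369, 181], [292, 185], [332, 185], [357, 187], [311, 188], [343, 190], [292, 191], [293, 192], [345, 192], [352, 193], [320, 195], [327, 196]] [0.621 0.003 0.104]
0.106 3583 [[367, 181], [368, 181], [295, 182], [331, 182], [332, 182], [333, 182], [334, 182], [335, 182], [336, 182], [337, 182], [338, 182], [340, 182]] [0.646 0.004 0.113]
0.117 728 [[330, 182], [339, 182], [343, 182], [356, 182], [362, 182], [365, 182], [297, 183], [299, 183], [300, 183], [306, 183], [315, 183], [318, 183]] [ 0.646 -0.012  0.119]
0.125 89 [[367, 198], [368, 198], [364, 199], [364, 200], [362, 203], [363, 203], [364, 203], [365, 203], [362, 204], [363, 204], [364, 204], [365, 204]] [ 0.622 -0.112  0.136]
```

View pics/topc.png

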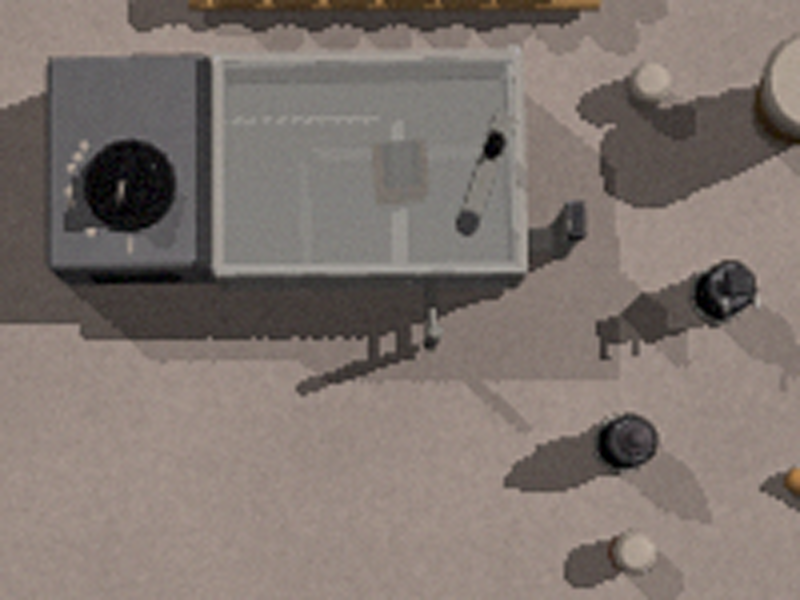

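View pics/scenec.png

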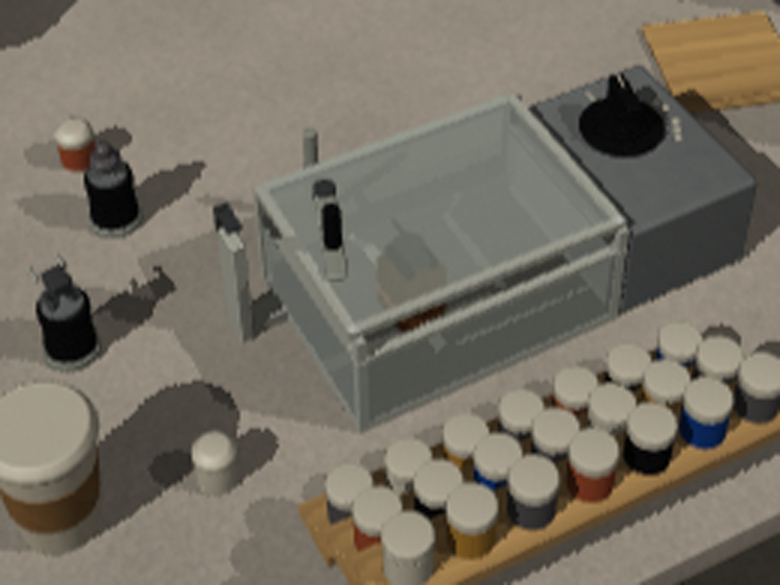

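The crops show the box top corners in crop px at about (50,58), (208,56) and (52,268). The knob is at (130,185) with its pointer end at (122,190), the dots at (68-85,145-205), the tank at (400,170), the peg top at (493,143), the pivot at (467,222), the handle bar top at (432,325) and the catch at (575,215). The minis are at (725,290) and (628,440).

```bash
cat >> h.py <<'E'
def go(arm,pos,yaw):
    "shift/spin in tool axes to bring TCP to pos with tool x at world yaw"
    o=arm.observe(); R=Ro.from_rotvec(o["ee_rot"]).as_matrix(); y0=np.arctan2(R[1,0],R[0,0])
    d=R.T@(np.array(pos)-o["position"]); s=-(yaw-y0); s=(s+np.pi/2)%np.pi-np.pi/2
    return [round(float(v),4) for v in d]+[round(float(s),3)]
E
python3 - <<'E'
from h import *
from cell import arm
T=np.load("top0.npz");C=cloud(T);z=C[...,2]
m=np.zeros(z.shape,bool); m[175:245,246:289]=1; m&=abs(z-.1)<.006
pts=[]
# left edge & back/front edges by pixels
L=[];B=[];F=[]
for v in range(188,235):
    u=np.where(m[v])[0]; L.append((u.min()-.5,v))
for u in range(258,288):
    v=np.where(m[:,u])[0]; B.append((u,v.min()-.5)); F.append((u,v.max()+.5))
for n,e in (("L",L),("B",B),("F",F)):
    P=ray(T,e,.1)[:,:2].astype(np.float32); l=cv2.fitLine(P,cv2.DIST_HUBER,0,.001,.001).ravel(); print(n,l.round(4),"ang",np.degrees(np.arctan2(l[1],l[0])).round(2))
f=lambda p:(240+(p[0]-1.5)/4,170+(p[1]-1.5)/4)
for n,p,h in (("knob",(130,185),.144),("pegtop",(493,143),.16),("pivot",(467,222),.12),("handle",(432,322),.105),("catch",(575,212),.13),("tank",(402,165),.086),("roofFL",(213,273),.113),("roofFR",(525,270),.113),("roofBR",(518,48),.113),("boxBL",(50,58),.1),("boxFL",(52,268),.1),("mA",(725,290),.06),("mB",(628,440),.06)):
    print(n,ray(T,f(p),h)[0].round(4))
for n,b in dict(board=(180,225,240,285)).items():
    pass
for n,p,h in (("p1",(403,191),.043),("p2",(476,269),.043),("p3",(398,309),.043),("p4",(200,294),.043),("coffee",(443,191),.118),("water",(163,272),.09),("bottle",(177,198),.2)):
    print(n,ray(T,p,h)[0].round(3))
S=np.load("scene0.npz")
for n,p,h in (("pegtop",(324,187),.16),("handle",(310,132),.105),("catch",(228,215),.13)):
    print("S",n,ray(S,(180+(p[0]-1)/3,220+(p[1]-1)/3),h)[0].round(4))
print(go(arm,[.45,-.2,.4],0))
E
```

```text
L [0.9998 0.0186 0.6348 0.2508] ang 1.07
B [4.000e-04 1.000e+00 7.338e-01 1.832e-01] ang 89.98
F [ 9.000e-04 -1.000e+00  5.657e-01  1.809e-01] ang -89.95
knob [0.6225 0.1819 0.144 ]
pegtop [ 0.6516 -0.0916  0.16  ]
pivot [ 0.5983 -0.0743  0.12  ]
handle [ 0.5229 -0.0479  0.105 ]
catch [ 0.6044 -0.1558  0.13  ]
tank [ 0.6492 -0.0259  0.086 ]
roofFL [0.5597 0.1203 0.113 ]
roofFR [ 0.5622 -0.119   0.113 ]
roofBR [ 0.7364 -0.1154  0.113 ]
boxBL [0.7318 0.2507 0.1   ]
boxFL [0.5653 0.246  0.1   ]
mA [ 0.5538 -0.2818  0.06  ]
mB [ 0.4351 -0.2032  0.06  ]
p1 [ 0.723 -0.231  0.043]
p2 [ 0.47  -0.458  0.043]
p3 [ 0.344 -0.208  0.043]
p4 [0.389 0.418 0.043]
coffee [ 0.705 -0.342  0.118]
water [0.456 0.524 0.09 ]
bottle [0.665 0.456 0.2  ]
S pegtop [ 0.6307 -0.0886  0.16  ]
S handle [ 0.5154 -0.0496  0.105 ]
S catch [ 0.5963 -0.1551  0.13  ]
[0.3795, -0.311, -0.1626, 0.273]
```

Emit:
{"method": "jog_arm", "body": {"moves": [[0.42, -0.456, -0.062, -1.298], [0.42, -0.456, -0.062, -1.298], [0.42, -0.456, -0.062, -1.298], [0.42, -0.456, -0.062, -1.298], [0.42, -0.456, -0.062, -1.298], [0.42, -0.456, -0.062, -1.298], [0.42, -0.456, -0.062, -1.298], [0.42, -0.456, -0.062, -1.298], [0.42, -0.456, -0.062, -1.298], [0.42, -0.456, -0.062, -1.298], [0.42, -0.456, -0.062, -1.298], [0.42, -0.456, -0.062, -1.298], [0.42, -0.456, -0.062, -1.298], [0.42, -0.456, -0.062, -1.298]], "hand": 0.09}}

```text
clock: 1.85
position: [0.4496, -0.0508, 0.2996]
ee_rot: [2.224, 2.219, -0.001]
force: [0.3, -0.4, -0.1]
width: 0.979
gripper_force: 0.0
```

```bash
python3 - <<'E'
from h import *
from cell import arm
o=arm.observe(); print({k:np.round(o[k],3).tolist() for k in("clock","joints","position","ee_rot","force")})
im=arm.get_image("wrist"); np.savez("w1.npz",**im)
R,t,K=cam(im); c=-R.T@t; A=Ro.from_rotvec(o["ee_rot"]).as_matrix()
print("cam in tool",(A.T@(c-o["position"])).round(3),(A.T@R.T).round(2).tolist(),im["fx"])
P=[[.513,-.05,.105],[.595,-.075,.12],[.6516,-.0916,.16],[.565,.12,.1]]
uv=proj(im,P); print(uv.round(0).tolist()); crop(im,(0,0,640,480),1.2,"w1.png",uv)
E
```

```text
{'clock': 1.85, 'joints': [0.533, 0.154, -0.606, 1.836, 0.095, 1.181, -0.106], 'position': [0.45, -0.051, 0.3], 'ee_rot': [2.224, 2.219, -0.001], 'force': [0.329, -0.373, -0.138]}
cam in tool [ 0.078 -0.    -0.146] [[0.0, -0.96, -0.29], [1.0, 0.0, 0.0], [0.0, -0.29, 0.96]] 365.97499947466866
[[382.0, 215.0], [471.0, 245.0], [556.0, 278.0], [454.0, 13.0]]
```

View pics/w1.png

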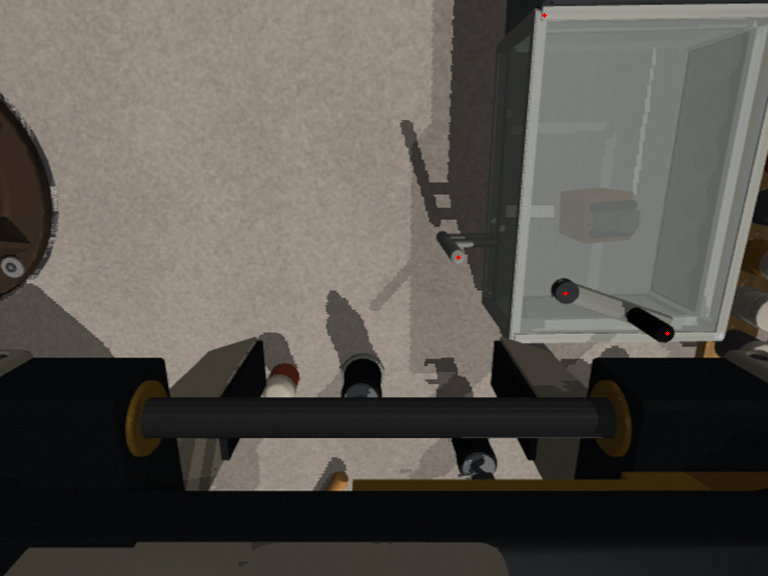

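The projected points (red dots) fall on the handle top (458,257), the pivot (565,293) and the peg top (667,333). So the cabinet is at (0.65, 0.0), yaw about 0, the door is shut and the latch is at about 0.28. Next is the handle grasp.

Emit:
{"method": "jog_arm", "body": {"moves": [[0.001, 0.063, 0.05, 0], [0.001, 0.063, 0.1, 0], [0.001, 0.063, 0.14, 0], [0.001, 0.063, 0.16, 0], [0.001, 0.063, 0.175, 0], [0.001, 0.063, 0.19, 0], [0.001, 0.063, 0.205, 0], [0.001, 0.063, 0.217, 0], [0.001, 0.063, 0.217, 0]], "hand": 0.034}}

```text
clock: 3.02
position: [0.5125, -0.0487, 0.082]
ee_rot: [-2.221, -2.221, 0.001]
force: [-0.3, 0.3, 0.2]
width: 0.367
gripper_force: 0.0
```

Emit:
{"method": "jog_arm", "body": {"moves": [[0, 0, 0, 0], [0, 0, 0, 0], [0, 0, 0, 0], [0, 0, 0, 0]], "hand": 0.005, "newtons": 15}}

```text
clock: 3.52
position: [0.5133, -0.0487, 0.0831]
ee_rot: [2.221, 2.221, 0.0]
force: [-0.7, -1.3, 3.5]
width: 0.127
gripper_force: 15.0
```

```bash
cat > arc.py <<'E'
from h import *
import sys
from cell import arm
def arc(H,P,a0,a1,n,lag=1.0):
    "rows turning the TCP (at P now) clockwise about H from a0 to a1; tool spins lag*angle"
    o=arm.observe(); R=Ro.from_rotvec(o["ee_rot"]).as_matrix(); p=np.array(o["position"])
    for a in np.linspace(0,a1-a0,n+1)[1:]:
        c,s=np.cos(a),np.sin(a); r=p[:2]-H; q=H+np.array([c*r[0]+s*r[1],-s*r[0]+c*r[1]])
        d=R.T@np.r_[q-p[:2],0]; print([round(float(v),3) for v in d]+[round(a*lag,3)],end=", ")
    print()
E
python3 - <<'E'
from arc import *
o=arm.observe(); print({k:np.round(o[k],3).tolist() for k in("clock","joints","position","ee_rot","force","width","gripper_force")})
arc(np.array([.565,.12]),None,0,1.75,34)
E
```

```text
{'clock': 3.525, 'joints': [0.377, 0.507, -0.518, 1.976, 0.361, 0.749, -0.356], 'position': [0.513, -0.049, 0.083], 'ee_rot': [2.221, 2.221, 0.0], 'force': [-0.666, -1.333, 3.532], 'width': 0.127, 'gripper_force': 15.0}
[0.003, -0.009, -0.0, np.float64(0.051)], [0.006, -0.017, -0.0, np.float64(0.103)], [0.01, -0.025, -0.0, np.float64(0.154)], [0.014, -0.033, -0.0, np.float64(0.206)], [0.019, -0.041, -0.0, np.float64(0.257)], [0.024, -0.049, -0.0, np.float64(0.309)], [0.029, -0.056, -0.0, np.float64(0.36)], [0.035, -0.063, -0.0, np.float64(0.412)], [0.041, -0.07, -0.0, np.float64(0.463)], [0.047, -0.076, -0.0, np.float64(0.515)], [0.054, -0.082, -0.0, np.float64(0.566)], [0.061, -0.088, -0.0, np.float64(0.618)], [0.068, -0.093, -0.0, np.float64(0.669)], [0.076, -0.098, -0.0, np.float64(0.721)], [0.084, -0.103, -0.0, np.float64(0.772)], [0.092, -0.107, -0.0, np.float64(0.824)], [0.1, -0.111, -0.0, np.float64(0.875)], [0.109, -0.114, -0.0, np.float64(0.926)], [0.117, -0.117, -0.0, np.float64(0.978)], [0.126, -0.12, -0.0, np.float64(1.029)], [0.135, -0.121, -0.0, np.float64(1.081)], [0.144, -0.123, -0.0, np.float64(1.132)], [0.153, -0.124, -0.0, np.float64(1.184)], [0.162, -0.125, -0.0, np.float64(1.235)], [0.171, -0.125, -0.0, np.float64(1.287)], [0.18, -0.124, -0.0, np.float64(1.338)], [0.189, -0.124, -0.0, np.float64(1.39)], [0.198, -0.122, -0.0, np.float64(1.441)], [0.207, -0.121, -0.0, np.float64(1.493)], [0.216, -0.118, -0.0, np.float64(1.544)], [0.225, -0.116, -0.0, np.float64(1.596)], [0.233, -0.113, -0.0, np.float64(1.647)], [0.241, -0.109, -0.0, np.float64(1.699)], [0.25, -0.105, -0.0, np.float64(1.75)],
```

Emit:
{"method": "jog_arm", "body": {"moves": [[0.003, -0.009, 0, 0.051], [0.006, -0.017, 0, 0.103], [0.01, -0.025, 0, 0.154], [0.014, -0.033, 0, 0.206], [0.019, -0.041, 0, 0.257], [0.024, -0.049, 0, 0.309], [0.029, -0.056, 0, 0.36], [0.035, -0.063, 0, 0.412], [0.041, -0.07, 0, 0.463], [0.047, -0.076, 0, 0.515], [0.054, -0.082, 0, 0.566], [0.061, -0.088, 0, 0.618], [0.068, -0.093, 0, 0.669], [0.076, -0.098, 0, 0.721], [0.084, -0.103, 0, 0.772], [0.092, -0.107, 0, 0.824], [0.1, -0.111, 0, 0.875]]}}

```text
clock: 5.65
position: [0.4006, 0.0506, 0.083]
ee_rot: [2.954, 1.067, -0.004]
force: [-5.4, -4.2, 11.2]
width: 0.126
gripper_force: 15.0
```

```bash
python3 - <<'E'
from arc import *
o=arm.observe(); print({k:np.round(o[k],3).tolist() for k in("clock","joints","position","ee_rot","force","width","gripper_force")})
arc(np.array([.565,.12]),None,0.875,1.8,19)
E
```

```text
{'clock': 5.65, 'joints': [0.02, 0.335, -0.339, 2.24, 0.198, 0.596, -1.344], 'position': [0.401, 0.051, 0.083], 'ee_rot': [2.954, 1.067, -0.004], 'force': [-5.368, -4.171, 11.244], 'width': 0.126, 'gripper_force': 15.0}
[0.003, -0.008, -0.0, np.float64(0.049)], [0.006, -0.016, -0.0, np.float64(0.097)], [0.009, -0.024, -0.0, np.float64(0.146)], [0.013, -0.032, -0.0, np.float64(0.195)], [0.018, -0.04, -0.0, np.float64(0.243)], [0.022, -0.047, -0.0, np.float64(0.292)], [0.027, -0.054, -0.0, np.float64(0.341)], [0.032, -0.061, -0.0, np.float64(0.389)], [0.038, -0.068, -0.0, np.float64(0.438)], [0.044, -0.074, -0.0, np.float64(0.487)], [0.05, -0.08, -0.0, np.float64(0.536)], [0.057, -0.086, -0.0, np.float64(0.584)], [0.064, -0.091, -0.0, np.float64(0.633)], [0.071, -0.096, -0.0, np.float64(0.682)], [0.078, -0.101, -0.0, np.float64(0.73)], [0.086, -0.105, -0.0, np.float64(0.779)], [0.093, -0.109, -0.0, np.float64(0.828)], [0.101, -0.113, -0.0, np.float64(0.876)], [0.109, -0.116, -0.0, np.float64(0.925)],
```

Emit:
{"method": "jog_arm", "body": {"moves": [[0.003, -0.008, 0, 0.049], [0.006, -0.016, 0, 0.097], [0.009, -0.024, 0, 0.146], [0.013, -0.032, 0, 0.195], [0.018, -0.04, 0, 0.243], [0.022, -0.047, 0, 0.292], [0.027, -0.054, 0, 0.341], [0.032, -0.061, 0, 0.389], [0.038, -0.068, 0, 0.438], [0.044, -0.074, 0, 0.487], [0.05, -0.08, 0, 0.536], [0.057, -0.086, 0, 0.584], [0.064, -0.091, 0, 0.633], [0.071, -0.096, 0, 0.682], [0.078, -0.101, 0, 0.73], [0.086, -0.105, 0, 0.779], [0.093, -0.109, 0, 0.828], [0.101, -0.113, 0, 0.876], [0.109, -0.116, 0, 0.925]]}}

```text
clock: 8.02
position: [0.4103, 0.2113, 0.083]
ee_rot: [-3.121, 0.36, 0.002]
force: [-4.3, 2.2, 7.8]
width: 0.123
gripper_force: 15.0
```

Emit:
{"method": "jog_arm", "body": {"moves": [[0, 0, 0, 0], [0, 0, 0, 0], [0, 0, -0.02, 0], [0, 0, -0.06, 0], [0, 0, -0.12, 0], [0, 0, -0.18, 0], [0, 0, -0.23, 0], [0, 0, -0.23, 0]], "hand": 0.034}}

```text
clock: 9.02
position: [0.413, 0.2108, 0.3164]
ee_rot: [-3.117, 0.36, -0.009]
force: [0.8, 0.4, -0.8]
width: 0.37
gripper_force: 0.0
```

```bash
python3 - <<'E'
from h import *
from cell import arm
o=arm.observe(); print({k:np.round(o[k],3).tolist() for k in("clock","joints","position","ee_rot","force","width","gripper_force")})
# camera sits 78mm along tool x: look at tank (0.65,-0.03) 
yaw=1.57
print(go(arm,[.60,-.13,.36],1.57))
T=arm.get_image("top"); np.savez("top1.npz",**T); crop(T,(220,170,440,335),3.6,"top1.png")
E
```

```text
{'clock': 9.025, 'joints': [-0.471, 0.111, -0.13, 1.819, 0.016, 1.205, -2.406], 'position': [0.413, 0.211, 0.316], 'ee_rot': [-3.117, 0.36, -0.009], 'force': [0.755, 0.423, -0.763], 'width': 0.37, 'gripper_force': 0.0}
[0.2599, 0.289, -0.0436, 1.342]
```

View pics/top1.png

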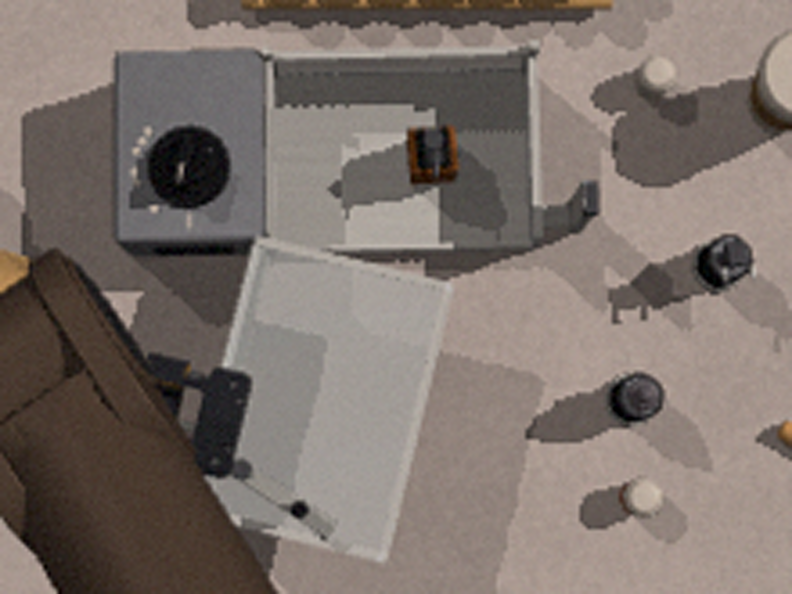

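The door is open at about 1.8. The tank is at crop px (432,150). I'll take a wrist view over the chamber.

Emit:
{"method": "jog_arm", "body": {"moves": [[0.04, 0.03, -0.044, -0.18], [0.09, 0.07, -0.044, -0.36], [0.14, 0.11, -0.044, -0.54], [0.19, 0.15, -0.044, -0.72], [0.23, 0.19, -0.044, -0.9], [0.263, 0.217, -0.044, -1.08], [0.263, 0.217, -0.044, -1.26], [0.263, 0.217, -0.044, -1.44], [0.263, 0.217, -0.044, -1.62], [0.263, 0.217, -0.044, -1.8], [0.263, 0.217, -0.044, -1.8], [0.263, 0.217, -0.044, -1.8]], "hand": 0.088}}

```text
clock: 10.58
position: [0.6178, -0.061, 0.3556]
ee_rot: [-2.225, -2.216, 0.002]
force: [0.7, 0.8, 0.7]
width: 0.957
gripper_force: 0.0
```

```bash
cat >> h.py <<'E'
def go(arm,pos,yaw,dj=0):
    o=arm.observe(); R=Ro.from_rotvec(o["ee_rot"]).as_matrix(); y0=np.arctan2(R[1,0],R[0,0])
    d=R.T@(np.array(pos)-o["position"]); w=lambda a:(a+np.pi)%(2*np.pi)-np.pi
    j=[w(yaw+k*np.pi-np.arctan2(pos[1],pos[0])-np.pi/2) for k in(0,1)]
    az0=np.arctan2(*o["position"][1::-1]); jn=min(j,key=lambda a:abs(a-dj)); j0=w(y0-az0-np.pi/2)
    s=-(jn-j0)-(np.arctan2(pos[1],pos[0])-az0)
    print("go",[round(float(v),3) for v in d],"spin",round(float(s),3),"j7~",round(float(jn),2),"now",np.round(o["joints"][6],2),round(float(j0),2))
E
python3 - <<'E'
from h import *
from cell import arm
o=arm.observe(); print({k:np.round(o[k],3).tolist() for k in("clock","joints","position","ee_rot")})
im=arm.get_image("wrist"); np.savez("w2.npz",**im)
uv=proj(im,[[.65-.02,-.026,.064],[.65,0,.008],[.735,-.12,.106],[.735,.12,.106],[.622,.182,.144],[.65,.186,.144]]); print(uv.round(0).tolist())
C=cloud(im); z=C[...,2]
hsv=cv2.cvtColor(im["color"],cv2.COLOR_RGB2HSV)
m=(hsv[...,1]>110)&(hsv[...,0]<22)&(z>.05)&(z<.072); P=C[m]; print(m.sum())
if m.sum()>50:
    r=cv2.minAreaRect(P[:,:2].astype(np.float32)); print("plinth top",r)
m=(z>.055)&(z<.12)&(C[...,0]>.58)&(C[...,0]<.72)&(abs(C[...,1])<.1); r=cv2.minAreaRect(C[m][:,:2].astype(np.float32)); print("tank all",m.sum(),r)
crop(im,(0,0,640,480),1.2,"w2.png",uv)
E
```

```text
{'clock': 10.575, 'joints': [0.112, 0.372, -0.147, 1.381, 0.054, 1.395, -0.039], 'position': [0.618, -0.061, 0.356], 'ee_rot': [-2.225, -2.216, 0.002]}
[[326.0, 168.0], [340.0, 144.0], [418.0, 255.0], [438.0, 17.0], [320.0, -84.0], [355.0, -90.0]]
7008
plinth top ((0.7676841616630554, -0.09020113945007324), (0.26719334721565247, 0.4647851586341858), 5.076112270355225)
tank all 1302 ((0.6449425220489502, -0.02465365082025528), (0.048884425312280655, 0.041930947452783585), 4.948390483856201)
```

View pics/w2.png

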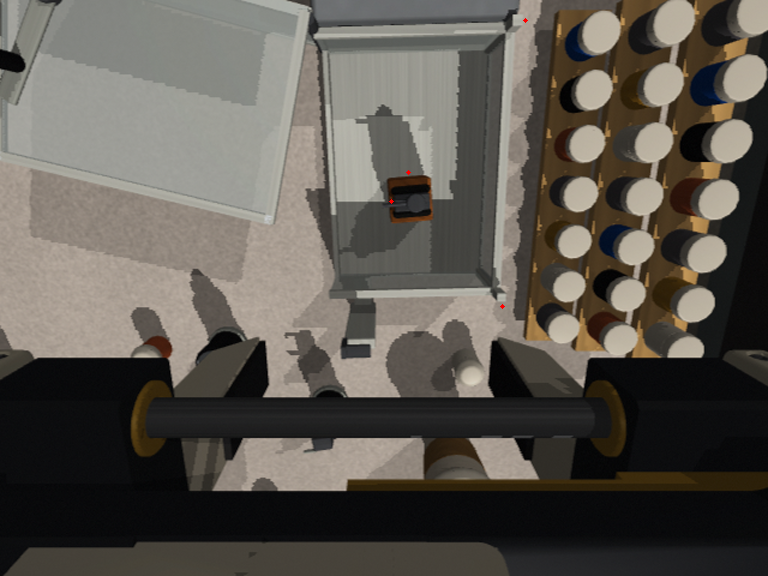

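The tank plinth is at image px (410,199) and nearly square to the cabinet. The chamber walls are at x px 325-500. I'll fit the plinth top alone.

```bash
python3 - <<'E'
from h import *
from cell import arm
im=np.load("w2.npz"); C=cloud(im); z=C[...,2]
hsv=cv2.cvtColor(im["color"],cv2.COLOR_RGB2HSV)
reg=(C[...,0]>.59)&(C[...,0]<.70)&(C[...,1]>-.07)&(C[...,1]<.03)
m=reg&(z>.054)&(z<.074); 
r=cv2.minAreaRect(C[m][:,:2].astype(np.float32)); print("plinth",m.sum(),r)
m=np.zeros(z.shape,np.uint8); m[140:190,315:365]=1; m&=((hsv[...,1]>110)).astype(np.uint8)
pts=np.argwhere(m)[:,::-1].astype(np.float32); rr=cv2.minAreaRect(ray(im,pts,.064)[:,:2].astype(np.float32)); print("colour",len(pts),rr)
P=np.array([.645,-.025]); 
go(arm,[P[0],P[1],.046],np.pi/2)
E
```

```text
plinth 641 ((0.6483599543571472, -0.024320902302861214), (0.04201776906847954, 0.042004406452178955), 4.948390483856201)
colour 569 ((0.6486237645149231, -0.02308936044573784), (0.04197031632065773, 0.04390300065279007), 5.0459208488464355)
go [0.036, 0.027, 0.31] spin -0.004 j7~ 0.04 now -0.04 0.09
```

Emit:
{"method": "jog_arm", "body": {"moves": [[0.037, 0.03, 0.05, -0.086], [0.037, 0.03, 0.1, -0.086], [0.037, 0.03, 0.15, -0.086], [0.037, 0.03, 0.2, -0.086], [0.037, 0.03, 0.23, -0.086], [0.037, 0.03, 0.25, -0.086], [0.037, 0.03, 0.27, -0.086], [0.037, 0.03, 0.29, -0.086], [0.037, 0.03, 0.308, -0.086], [0.037, 0.03, 0.308, -0.086]]}}

```text
clock: 11.88
position: [0.6471, -0.0239, 0.0472]
ee_rot: [-2.124, -2.313, 0.003]
force: [0.5, -0.0, 0.4]
width: 0.957
gripper_force: 0.0
```

Emit:
{"method": "jog_arm", "body": {"moves": [[0, 0, 0, 0], [0, 0, 0, 0], [0, 0, 0, 0], [0, 0, 0, 0], [0, 0, 0, 0], [0, 0, -0.01, 0], [0, 0, -0.03, 0], [0, 0, -0.06, 0], [0, 0, -0.1, 0], [0, 0, -0.14, 0], [0, 0, -0.18, 0], [0, 0, -0.21, 0], [0, 0, -0.21, 0]], "hand": 0.03, "newtons": 20}}

```text
clock: 13.5
position: [0.6495, -0.0236, 0.2629]
ee_rot: [2.121, 2.311, 0.007]
force: [0.6, -0.2, -1.6]
width: 0.456
gripper_force: 20.0
```

```bash
python3 - <<'E'
from h import *
from cell import arm
o=arm.observe(); print({k:np.round(o[k],3).tolist() for k in("clock","joints","position","ee_rot","force","width","gripper_force")})
go(arm,[.508,.388,.26],np.pi/2)
T=np.load("top0.npz"); C=cloud(T); hsv=cv2.cvtColor(T["color"],cv2.COLOR_RGB2HSV)
b=(C[...,2]>.003)&(C[...,2]<.013)&(hsv[...,1]>60); b[:225]=b[285:]=0; b[:,:180]=b[:,240:]=0
print(cv2.minAreaRect(ray(T,np.argwhere(b)[:,::-1],.008)[:,:2].astype(np.float32)))
E
```

```text
{'clock': 13.5, 'joints': [0.07, 0.465, -0.176, 1.464, 0.084, 1.214, -0.031], 'position': [0.65, -0.024, 0.263], 'ee_rot': [2.121, 2.311, 0.007], 'force': [0.599, -0.185, -1.553], 'width': 0.456, 'gripper_force': 19.999}
go [0.422, -0.106, 0.002] spin 0.086 j7~ -0.65 now -0.03 0.12
((0.5114588141441345, 0.3942085802555084), (0.13200165331363678, 0.13163653016090393), 72.83638763427734)
```

Emit:
{"method": "jog_arm", "body": {"moves": [[0.03, -0.0075, 0, 0], [0.07, -0.0175, 0, 0], [0.115, -0.029, 0, 0.03], [0.16, -0.04, 0, 0.05], [0.205, -0.051, 0, 0.086], [0.25, -0.0625, 0, 0.086], [0.295, -0.074, 0, 0.086], [0.335, -0.084, 0, 0.086], [0.37, -0.0925, 0, 0.086], [0.4, -0.1, 0, 0.086], [0.424, -0.106, 0, 0.086], [0.424, -0.106, 0, 0.086], [0.424, -0.106, 0.04, 0.086], [0.424, -0.106, 0.08, 0.086], [0.424, -0.106, 0.12, 0.086], [0.424, -0.106, 0.155, 0.086], [0.424, -0.106, 0.18, 0.086], [0.424, -0.106, 0.195, 0.086], [0.424, -0.106, 0.205, 0.086], [0.424, -0.106, 0.205, 0.086]]}}

```text
clock: 16.0
position: [0.5062, 0.3892, 0.0535]
ee_rot: [2.222, 2.221, -0.001]
force: [0.3, -0.6, -1.6]
width: 0.454
gripper_force: 20.0
```

```bash
python3 - <<'E'
from h import *
from cell import arm
o=arm.observe(); print({k:np.round(o[k],3).tolist() for k in("clock","joints","position","ee_rot","force","width","gripper_force")})
E
```

```text
{'clock': 16.0, 'joints': [-0.583, 0.661, -0.236, 1.701, 0.201, 0.804, -0.911], 'position': [0.506, 0.389, 0.054], 'ee_rot': [2.222, 2.221, -0.001], 'force': [0.348, -0.613, -1.588], 'width': 0.454, 'gripper_force': 19.999}
```

Emit:
{"method": "jog_arm", "body": {"moves": [[0, 0, 0.003, 0], [0, 0, 0.006, 0], [0, 0, 0.006, 0]]}}

```text
clock: 16.38
position: [0.5066, 0.39, 0.0487]
ee_rot: [2.221, 2.221, 0.003]
force: [-1.1, -0.5, 4.9]
width: 0.458
gripper_force: 20.0
```

Emit:
{"method": "jog_arm", "body": {"moves": [[0, 0, 0, 0], [0, 0, 0, 0], [0, 0, 0, 0], [0, 0, -0.015, 0], [0, 0, -0.04, 0], [0, 0, -0.09, 0], [0, 0, -0.15, 0], [0, 0, -0.21, 0], [0, 0, -0.25, 0], [0, 0, -0.25, 0]], "hand": 0.064}}

```text
clock: 17.62
position: [0.5072, 0.3908, 0.3029]
ee_rot: [2.221, 2.221, 0.012]
force: [-0.4, 0.7, -0.3]
width: 0.699
gripper_force: 0.0
```

```bash
python3 - <<'E'
from h import *
from cell import arm
o=arm.observe(); print({k:np.round(o[k],3).tolist() for k in("clock","joints","position","ee_rot","force","width","gripper_force")})
im=arm.get_image("wrist"); C=cloud(im); z=C[...,2]
S=arm.get_image("scene"); np.savez("s2.npz",**S)
T=arm.get_image("top"); np.savez("top2.npz",**T); C=cloud(T); z=C[...,2]
for n,(x,y) in dict(mA=(.554,-.282),mB=(.435,-.203),tank=(.508,.389)).items():
    m=(np.hypot(C[...,0]-x,C[...,1]-y)<.055)&(z>.045)&(z<.12)
    if m.any(): r=cv2.minAreaRect(C[m][:,:2].astype(np.float32)); print(n,m.sum(),np.round(r[0],4),np.round(r[1],4),C[m][:,2].max().round(3))
crop(T,(170,170,450,335),2.8,"top2.png")
go(arm,[.554,-.282,.3],np.pi/2); go(arm,[.435,-.203,.3],np.pi/2)
E
```

```text
{'clock': 17.625, 'joints': [-0.562, 0.433, -0.27, 1.423, 0.117, 1.293, -0.839], 'position': [0.507, 0.391, 0.303], 'ee_rot': [2.221, 2.221, 0.012], 'force': [-0.394, 0.662, -0.26], 'width': 0.699, 'gripper_force': 0.0}
mA 146 [ 0.5568 -0.2868] [0.0435 0.0401] 0.095
mB 137 [ 0.4343 -0.2048] [0.0378 0.0382] 0.099
tank 136 [0.5106 0.3866] [0.0414 0.0431] 0.097
go [-0.671, 0.048, -0.002] spin -0.0 j7~ 0.47 now -0.84 -0.66
go [-0.592, -0.071, -0.002] spin -0.0 j7~ 0.44 now -0.84 -0.66
```

View pics/top2.png

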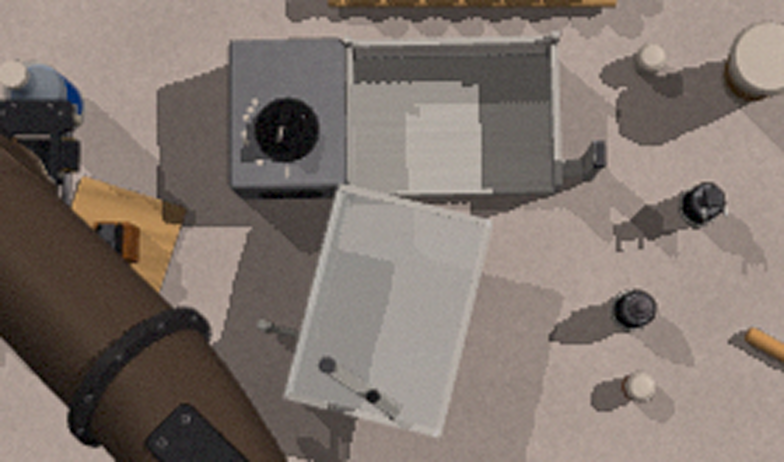

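The tank stands upright on the board at crop px (118,240), and the minis are unmoved at (704,204) and (635,309). Next I'll look at the minis from above.

Emit:
{"method": "jog_arm", "body": {"moves": [[-0.04, 0, -0.02, 0], [-0.1, 0, -0.05, 0], [-0.16, -0.007, -0.057, 0], [-0.22, -0.007, -0.057, 0], [-0.28, -0.007, -0.057, 0], [-0.34, -0.007, -0.057, 0], [-0.4, -0.007, -0.057, 0], [-0.46, -0.007, -0.057, 0], [-0.52, -0.007, -0.057, 0], [-0.58, -0.007, -0.057, 0], [-0.64, -0.007, -0.057, 0], [-0.68, -0.007, -0.057, 0], [-0.68, -0.007, -0.057, 0], [-0.68, -0.007, -0.057, 0]], "hand": 0.09}}

```text
clock: 19.52
position: [0.4989, -0.2894, 0.3535]
ee_rot: [-2.219, -2.22, 0.0]
force: [-0.0, 0.5, 0.5]
width: 0.978
gripper_force: 0.0
```

```bash
cat > minis.py <<'E'
from h import *
from cell import arm
def look(cands):
    o=arm.observe(); print({k:np.round(o[k],3).tolist() for k in("clock","joints","position")})
    im=arm.get_image("wrist"); C=cloud(im); z=C[...,2]
    for n,(x,y) in cands.items():
        m=(np.hypot(C[...,0]-x,C[...,1]-y)<.06)&(z>.042)&(z<.062)
        f=(np.hypot(C[...,0]-x,C[...,1]-y)<.06)&(z>.07)&(z<.12)
        if m.sum()>10:
            p=C[m][:,:2].astype(np.float32); c,r=cv2.minEnclosingCircle(p); print(n,"handle",m.sum(),np.round(c,4),round(r,4),"mean",p.mean(0).round(4),"figure",C[f].mean(0).round(3) if f.any() else None)
    return im
E
python3 - <<'E'
from minis import *
im=look(dict(mA=(.556,-.285),mB=(.4345,-.2045)))
crop(im,(0,0,640,480),1.0,"w3.png",proj(im,[[.556,-.285,.056],[.4345,-.2045,.056]]))
E
```

```text
{'clock': 19.525, 'joints': [0.366, 0.285, 0.091, 1.511, -0.027, 1.35, 0.46], 'position': [0.499, -0.289, 0.354]}
mA handle 508 [ 0.5532 -0.2851] 0.0209 mean [ 0.551  -0.2813] figure [ 0.549 -0.285  0.086]
mB handle 577 [ 0.4311 -0.2051] 0.0209 mean [ 0.4343 -0.205 ] figure [ 0.432 -0.205  0.08 ]
```

View pics/w3.png

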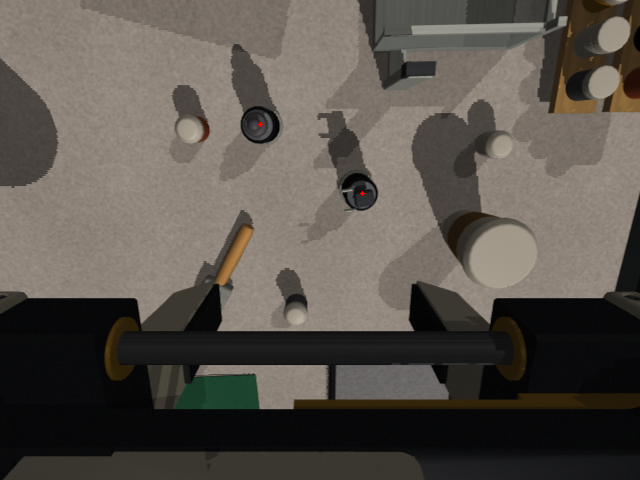

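Both minis are upright, the bust at px (260,124) and the knight at (361,192). I'll grasp the knight first, with the closing line turned away from the coffee cup.

Emit:
{"method": "jog_arm", "body": {"moves": [[0.004, 0.03, 0.05, -0.15], [0.004, 0.054, 0.1, -0.3], [0.004, 0.054, 0.15, -0.45], [0.004, 0.054, 0.19, -0.6], [0.004, 0.054, 0.22, -0.6], [0.004, 0.054, 0.24, -0.6], [0.004, 0.054, 0.26, -0.6], [0.004, 0.054, 0.275, -0.6], [0.004, 0.054, 0.29, -0.6], [0.004, 0.054, 0.305, -0.6], [0.004, 0.054, 0.305, -0.6]]}}

```text
clock: 20.95
position: [0.5524, -0.2861, 0.0485]
ee_rot: [-1.465, -2.777, 0.0]
force: [-0.3, -0.2, 0.6]
width: 0.985
gripper_force: 0.0
```

Emit:
{"method": "jog_arm", "body": {"moves": [[0, 0, 0, 0], [0, 0, 0, 0], [0, 0, 0, 0], [0, 0, 0, 0], [0, 0, 0, 0], [0, 0, -0.01, 0], [0, 0, -0.03, 0], [0, 0, -0.06, 0], [0, 0, -0.1, 0], [0, 0, -0.14, 0], [0, 0, -0.18, 0], [0, 0, -0.21, 0], [0, 0, -0.21, 0]], "hand": 0.03, "newtons": 25}}

```text
clock: 22.58
position: [0.5542, -0.287, 0.2627]
ee_rot: [1.464, 2.774, 0.001]
force: [-0.3, -1.3, -2.0]
width: 0.45
gripper_force: 25.0
```

```bash
python3 - <<'E'
from h import *
from cell import arm
o=arm.observe(); print({k:np.round(o[k],3).tolist() for k in("clock","joints","position","ee_rot","force","width","gripper_force")})
go(arm,[.662,.04,.26],np.pi/2)
E
```

```text
{'clock': 22.575, 'joints': [0.421, 0.414, -0.042, 1.541, 0.019, 1.182, 0.975], 'position': [0.554, -0.287, 0.263], 'ee_rot': [1.464, 2.774, 0.001], 'force': [-0.264, -1.275, -1.952], 'width': 0.45, 'gripper_force': 24.987}
go [0.209, 0.274, 0.003] spin 0.6 j7~ -0.06 now 0.98 1.08
```

Emit:
{"method": "jog_arm", "body": {"moves": [[0.015, 0.02, 0, 0.1], [0.036, 0.047, 0, 0.2], [0.06, 0.078, 0, 0.3], [0.084, 0.11, 0, 0.4], [0.108, 0.141, 0, 0.5], [0.13, 0.17, 0, 0.6], [0.155, 0.203, 0, 0.6], [0.178, 0.233, 0, 0.6], [0.197, 0.258, 0, 0.6], [0.209, 0.274, 0, 0.6], [0.209, 0.274, 0, 0.6], [0.209, 0.274, 0.03, 0.6], [0.209, 0.274, 0.07, 0.6], [0.209, 0.274, 0.11, 0.6], [0.209, 0.274, 0.14, 0.6], [0.209, 0.274, 0.165, 0.6], [0.209, 0.274, 0.185, 0.6], [0.209, 0.274, 0.196, 0.6], [0.209, 0.274, 0.198, 0.6], [0.209, 0.274, 0.198, 0.6]]}}

```text
clock: 25.08
position: [0.6616, 0.0402, 0.0624]
ee_rot: [2.222, 2.22, 0.001]
force: [-0.0, 0.3, -1.5]
width: 0.45
gripper_force: 25.0
```

```bash
python3 - <<'E'
from h import *
from cell import arm
o=arm.observe(); print({k:np.round(o[k],3).tolist() for k in("clock","joints","position","ee_rot","force","width","gripper_force")})
E
```

```text
{'clock': 25.075, 'joints': [-0.137, 0.667, -0.007, 1.644, 0.006, 0.83, -0.147], 'position': [0.662, 0.04, 0.062], 'ee_rot': [2.222, 2.22, 0.001], 'force': [-0.042, 0.271, -1.532], 'width': 0.45, 'gripper_force': 24.989}
```

Emit:
{"method": "jog_arm", "body": {"moves": [[0, 0, 0.003, 0], [0, 0, 0.006, 0], [0, 0, 0.007, 0], [0, 0, 0.007, 0]]}}

```text
clock: 25.58
position: [0.6626, 0.0407, 0.0585]
ee_rot: [2.22, 2.22, 0.004]
force: [-7.4, -1.5, 25.4]
width: 0.451
gripper_force: 25.0
```

Emit:
{"method": "jog_arm", "body": {"moves": [[0, 0, 0, 0], [0, 0, 0, 0], [0, 0, 0, 0], [0, 0, -0.015, 0], [0, 0, -0.04, 0], [0, 0, -0.08, 0], [0, 0, -0.13, 0], [0, 0, -0.19, 0], [0, 0, -0.25, 0], [0, 0, -0.29, 0], [-0.05, -0.034, -0.29, 0], [-0.1, -0.068, -0.29, 0], [-0.15, -0.1, -0.29, 0], [-0.2, -0.135, -0.29, 0], [-0.25, -0.17, -0.29, 0], [-0.29, -0.196, -0.29, 0], [-0.31, -0.21, -0.29, 0], [-0.31, -0.21, -0.29, 0]], "hand": 0.062}}

```text
clock: 27.82
position: [0.4498, -0.2711, 0.3458]
ee_rot: [2.225, 2.216, 0.0]
force: [0.4, 0.6, 0.1]
width: 0.678
gripper_force: 0.0
```

```bash
python3 - <<'E'
from minis import *
look(dict(mB=(.4335,-.2045)))
T=arm.get_image("top"); C=cloud(T); z=C[...,2]
m=(abs(C[...,0]-.66)<.06)&(abs(C[...,1])<.1)&(z>.045)&(z<.13); print(m.sum(),C[m].mean(0),cv2.minAreaRect(C[m][:,:2].astype(np.float32)),C[m][:,2].max())
crop(T,(170,170,450,335),2.8,"top3.png")
E
```

```text
{'clock': 27.825, 'joints': [0.319, 0.193, 0.149, 1.651, -0.029, 1.298, 0.468], 'position': [0.45, -0.271, 0.346]}
mB handle 397 [ 0.4324 -0.1511] 0.0203 mean [ 0.4333 -0.1594] figure [ 0.433 -0.153  0.081]
136 [0.66238781 0.03907023 0.07844854] ((0.6651857495307922, 0.038960136473178864), (0.04012367129325867, 0.04100532829761505), 69.34662628173828) 0.10885791498512688
```

View pics/top3.png

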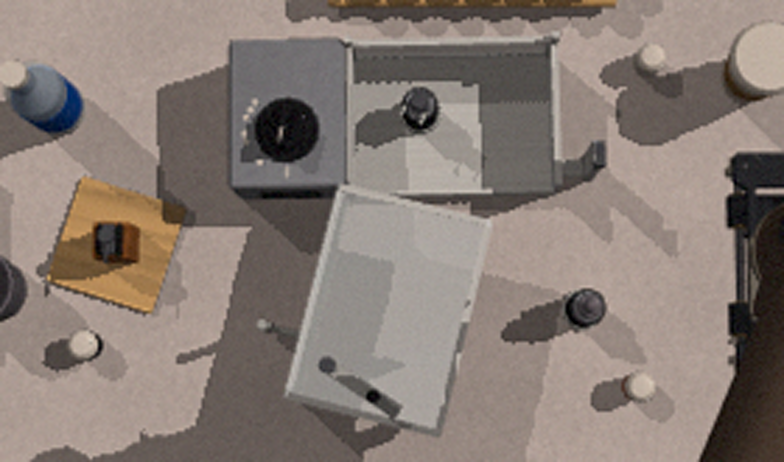

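The knight stands in the chamber at crop px (420,108) and the tank is fine. The bust was knocked to crop px (585,307), so I'm re-measuring it.

```bash
python3 - <<'E'
from minis import *
im=look(dict(mB=(.4335,-.148)))
T=np.load("top2.npz"); print(ray(T,[378.7,279.5],.07))
go(arm,[.4335,-.148,.3],np.pi/2)
E
```

```text
{'clock': 27.925, 'joints': [0.316, 0.194, 0.146, 1.651, -0.03, 1.298, 0.467], 'position': [0.452, -0.269, 0.345]}
mB handle 628 [ 0.4322 -0.1487] 0.0211 mean [ 0.4334 -0.1506] figure [ 0.433 -0.149  0.08 ]
[[ 0.43483809 -0.14598694  0.07      ]]
go [0.12, -0.018, 0.045] spin 0.001 j7~ 0.33 now 0.47 0.54
```

Emit:
{"method": "jog_arm", "body": {"moves": [[0.05, -0.01, 0.02, 0], [0.1, -0.0195, 0.05, 0], [0.12, -0.0195, 0.1, 0], [0.12, -0.0195, 0.15, 0], [0.12, -0.0195, 0.2, 0], [0.12, -0.0195, 0.23, 0], [0.12, -0.0195, 0.25, 0], [0.12, -0.0195, 0.27, 0], [0.12, -0.0195, 0.285, 0], [0.12, -0.0195, 0.298, 0], [0.12, -0.0195, 0.298, 0]], "hand": 0.09}}

```text
clock: 29.35
position: [0.4316, -0.1485, 0.0461]
ee_rot: [-2.219, -2.222, 0.001]
force: [-0.4, 0.2, 0.8]
width: 0.986
gripper_force: 0.0
```

Emit:
{"method": "jog_arm", "body": {"moves": [[0, 0, 0, 0], [0, 0, 0, 0], [0, 0, 0, 0], [0, 0, 0, 0], [0, 0, 0, 0], [0, 0, -0.01, 0], [0, 0, -0.03, 0], [0, 0, -0.06, 0], [0, 0, -0.1, 0], [0, 0, -0.14, 0], [0, 0, -0.18, 0], [0, 0, -0.215, 0], [0, 0, -0.215, 0]], "hand": 0.03, "newtons": 25}}

```text
clock: 30.98
position: [0.4328, -0.1496, 0.2644]
ee_rot: [2.219, 2.218, 0.004]
force: [-0.6, -0.2, -3.5]
width: 0.445
gripper_force: 25.0
```

```bash
python3 - <<'E'
from h import *
from cell import arm
o=arm.observe(); print({k:np.round(o[k],3).tolist() for k in("clock","joints","position","ee_rot","force","width","gripper_force")})
go(arm,[.66,-.055,.26],np.pi/2)
E
```

```text
{'clock': 30.975, 'joints': [0.167, 0.133, 0.055, 1.927, -0.008, 1.076, 0.226], 'position': [0.433, -0.15, 0.264], 'ee_rot': [2.219, 2.218, 0.004], 'force': [-0.625, -0.182, -3.525], 'width': 0.445, 'gripper_force': 24.991}
go [0.095, 0.227, 0.005] spin -0.0 j7~ 0.08 now 0.23 0.33
```

Emit:
{"method": "jog_arm", "body": {"moves": [[0.013, 0.03, 0, 0], [0.03, 0.07, 0, 0], [0.047, 0.112, 0, 0], [0.064, 0.153, 0, 0], [0.08, 0.19, 0, 0], [0.09, 0.215, 0, 0], [0.095, 0.227, 0, 0], [0.095, 0.227, 0, 0], [0.095, 0.227, 0.03, 0], [0.095, 0.227, 0.07, 0], [0.095, 0.227, 0.11, 0], [0.095, 0.227, 0.14, 0], [0.095, 0.227, 0.165, 0], [0.095, 0.227, 0.185, 0], [0.095, 0.227, 0.197, 0], [0.095, 0.227, 0.203, 0], [0.095, 0.227, 0.207, 0], [0.095, 0.227, 0.209, 0], [0.095, 0.227, 0.209, 0]]}}

```text
clock: 33.35
position: [0.659, -0.0547, 0.0562]
ee_rot: [2.221, 2.22, 0.001]
force: [-9.7, -0.7, 22.5]
width: 0.449
gripper_force: 25.0
```

```bash
python3 - <<'E'
from h import *
from cell import arm
o=arm.observe(); print({k:np.round(o[k],3).tolist() for k in("clock","joints","position","ee_rot","force","width","gripper_force")})
E
```

```text
{'clock': 33.35, 'joints': [-0.002, 0.672, 0.006, 1.654, -0.004, 0.814, 0.005], 'position': [0.659, -0.055, 0.056], 'ee_rot': [2.221, 2.22, 0.001], 'force': [-9.735, -0.706, 22.485], 'width': 0.449, 'gripper_force': 25.018}
```

Emit:
{"method": "jog_arm", "body": {"moves": [[0, 0, 0, 0], [0, 0, 0, 0], [0, 0, 0, 0], [0, 0, -0.015, 0], [0, 0, -0.04, 0], [0, 0, -0.08, 0], [0, 0, -0.13, 0], [0, 0, -0.19, 0], [0, 0, -0.245, 0], [0.025, -0.025, -0.25, 0.18], [0.055, -0.05, -0.25, 0.36], [0.085, -0.08, -0.25, 0.54], [0.12, -0.11, -0.25, 0.72], [0.15, -0.14, -0.25, 0.9], [0.185, -0.17, -0.25, 1.08], [0.215, -0.2, -0.25, 1.26], [0.24, -0.225, -0.25, 1.44], [0.266, -0.249, -0.25, 1.62], [0.266, -0.249, -0.25, 1.8], [0.266, -0.249, -0.25, 1.8]], "hand": 0.062}}

```text
clock: 35.85
position: [0.4097, 0.2119, 0.3036]
ee_rot: [-3.121, 0.356, -0.001]
force: [0.2, -1.4, 0.3]
width: 0.674
gripper_force: 0.0
```

```bash
python3 - <<'E'
from h import *
from cell import arm
o=arm.observe(); print({k:np.round(o[k],3).tolist() for k in("clock","joints","position","ee_rot","force")})
T=np.load("top2.npz"); print("handle top",ray(T,[263.6,285.7],.105))
im=arm.get_image("wrist"); S=arm.get_image("scene"); print(proj(im,[[.41,.211,.105],[.65,.05,.1]]),proj(S,[[.41,.211,.105]]))
a=cv2.resize(im["color"][:,:,::-1],(400,300)); u,v=proj(S,[[.52,0.05,.05]])[0].astype(int)
b=S["color"][v-95:v+85,u-120:u+120,::-1]; b=cv2.resize(b,(400,300)); cv2.imwrite("pics/c4.png",np.hstack([a,b]))
T=arm.get_image("top"); C=cloud(T); z=C[...,2]
for y in (.04,-.055):
    m=(np.hypot(C[...,0]-.66,C[...,1]-y)<.045)&(z>.045)&(z<.13); print(m.sum(),cv2.minAreaRect(C[m][:,:2].astype(np.float32)) if m.any() else "",C[m][:,2].max() if m.any() else "")
go(arm,[.4103,.2113,.083],-.23,-2.3)
E
```

```text
{'clock': 35.85, 'joints': [-0.681, 0.107, 0.097, 1.856, -0.011, 1.177, -2.378], 'position': [0.41, 0.212, 0.304], 'ee_rot': [-3.121, 0.356, -0.001], 'force': [0.201, -1.427, 0.256]}
handle top [[0.41330361 0.20899215 0.105     ]]
[[ 315.63611467  214.37315843]
 [ 450.96878777 -133.29119866]] [[351.36310171 211.90351023]]
139 ((0.6656585931777954, 0.039464469999074936), (0.04038691520690918, 0.04074862226843834), 66.95413970947266) 0.10610865210030683
139 ((0.6629178524017334, -0.055196184664964676), (0.03864390403032303, 0.039981234818696976), 89.3911361694336) 0.10484617392578174
go [0.0, 0.0, 0.22] spin 0.004 j7~ -2.28 now -2.38 -2.27
```

View pics/c4.png

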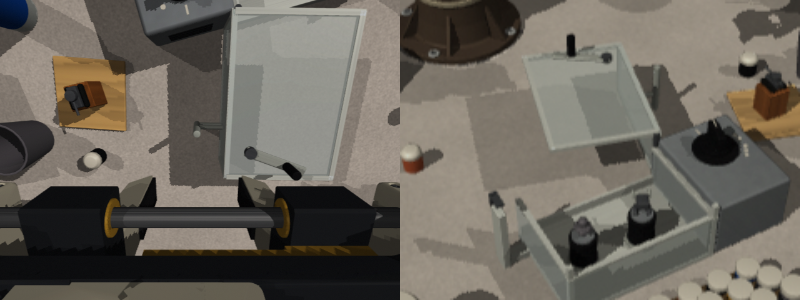

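The handle is exactly at the predicted px (197,132 in the half-size view), and both minis stand upright in the chamber. Now I'll grasp the handle and shut the door.

Emit:
{"method": "jog_arm", "body": {"moves": [[0, 0, 0.05, 0], [0, 0, 0.1, 0], [0, 0, 0.14, 0], [0, 0, 0.16, 0], [0, 0, 0.175, 0], [0, 0, 0.19, 0], [0, 0, 0.205, 0], [0, 0, 0.22, 0], [0, 0, 0.22, 0]], "hand": 0.034}}

```text
clock: 37.12
position: [0.4096, 0.211, 0.082]
ee_rot: [3.12, -0.357, -0.002]
force: [-0.1, -0.0, 0.1]
width: 0.367
gripper_force: 0.0
```

Emit:
{"method": "jog_arm", "body": {"moves": [[0, 0, 0, 0], [0, 0, 0, 0], [0, 0, 0, 0], [0, 0, 0, 0]], "hand": 0.005, "newtons": 15}}

```text
clock: 37.62
position: [0.4101, 0.212, 0.0832]
ee_rot: [-3.12, 0.359, -0.001]
force: [-0.9, -0.8, 5.3]
width: 0.127
gripper_force: 15.0
```

```bash
python3 - <<'E'
from arc import *
o=arm.observe(); print({k:np.round(o[k],3).tolist() for k in("clock","joints","position","ee_rot","force","width","gripper_force")})
r=o["position"][:2]-np.array([.565,.12]); print("door",np.hypot(*r), (np.arctan2(-.17,-.052)-np.arctan2(r[1],r[0]))%(2*np.pi))
arc(np.array([.565,.12]),None,1.8,0.9,18)
E
```

```text
{'clock': 37.625, 'joints': [-0.652, 0.381, 0.075, 2.139, -0.048, 0.621, -2.343], 'position': [0.41, 0.212, 0.083], 'ee_rot': [-3.12, 0.359, -0.001], 'force': [-0.859, -0.76, 5.314], 'width': 0.127, 'gripper_force': 15.001}
door 0.18012069535015077 1.809725507159965
[-0.003, 0.009, -0.0, np.float64(-0.05)], [-0.005, 0.017, -0.0, np.float64(-0.1)], [-0.006, 0.026, -0.0, np.float64(-0.15)], [-0.007, 0.035, -0.0, np.float64(-0.2)], [-0.008, 0.044, -0.0, np.float64(-0.25)], [-0.008, 0.053, -0.0, np.float64(-0.3)], [-0.008, 0.062, -0.0, np.float64(-0.35)], [-0.008, 0.071, -0.0, np.float64(-0.4)], [-0.007, 0.08, -0.0, np.float64(-0.45)], [-0.005, 0.089, -0.0, np.float64(-0.5)], [-0.003, 0.098, -0.0, np.float64(-0.55)], [-0.001, 0.106, -0.0, np.float64(-0.6)], [0.002, 0.115, -0.0, np.float64(-0.65)], [0.005, 0.123, -0.0, np.float64(-0.7)], [0.009, 0.132, -0.0, np.float64(-0.75)], [0.013, 0.14, -0.0, np.float64(-0.8)], [0.018, 0.147, -0.0, np.float64(-0.85)], [0.022, 0.155, -0.0, np.float64(-0.9)],
```

Emit:
{"method": "jog_arm", "body": {"moves": [[-0.003, 0.009, 0, -0.05], [-0.005, 0.017, 0, -0.1], [-0.006, 0.026, 0, -0.15], [-0.007, 0.035, 0, -0.2], [-0.008, 0.044, 0, -0.25], [-0.008, 0.053, 0, -0.3], [-0.008, 0.062, 0, -0.35], [-0.008, 0.071, 0, -0.4], [-0.007, 0.08, 0, -0.45], [-0.005, 0.089, 0, -0.5], [-0.003, 0.098, 0, -0.55], [-0.001, 0.106, 0, -0.6], [0.002, 0.115, 0, -0.65], [0.005, 0.123, 0, -0.7], [0.009, 0.132, 0, -0.75], [0.013, 0.14, 0, -0.8], [0.018, 0.147, 0, -0.85], [0.022, 0.155, 0, -0.9]]}}

```text
clock: 39.88
position: [0.3977, 0.0563, 0.0833]
ee_rot: [-2.965, -1.037, -0.005]
force: [5.9, 3.7, -4.2]
width: 0.124
gripper_force: 15.0
```

```bash
python3 - <<'E'
from arc import *
o=arm.observe(); print({k:np.round(o[k],3).tolist() for k in("clock","joints","position","ee_rot","force","width","gripper_force")})
r=o["position"][:2]-np.array([.565,.12]); d=(np.arctan2(-.17,-.052)-np.arctan2(r[1],r[0]))%(2*np.pi); print("door",np.hypot(*r), d)
arc(np.array([.565,.12]),None,d,0.0,18)
E
```

```text
{'clock': 39.875, 'joints': [-0.161, 0.311, -0.137, 2.262, 0.077, 0.569, -1.254], 'position': [0.398, 0.056, 0.083], 'ee_rot': [-2.965, -1.037, -0.005], 'force': [5.872, 3.675, -4.214], 'width': 0.124, 'gripper_force': 15.0}
door 0.1790366266239955 0.9102989799378578
[-0.003, 0.009, 0.0, np.float64(-0.051)], [-0.005, 0.017, 0.0, np.float64(-0.101)], [-0.006, 0.026, 0.0, np.float64(-0.152)], [-0.007, 0.035, 0.0, np.float64(-0.202)], [-0.008, 0.044, 0.0, np.float64(-0.253)], [-0.008, 0.053, 0.0, np.float64(-0.303)], [-0.008, 0.062, 0.0, np.float64(-0.354)], [-0.008, 0.072, 0.0, np.float64(-0.405)], [-0.007, 0.081, 0.0, np.float64(-0.455)], [-0.005, 0.089, 0.0, np.float64(-0.506)], [-0.003, 0.098, 0.0, np.float64(-0.556)], [-0.001, 0.107, 0.0, np.float64(-0.607)], [0.002, 0.116, 0.0, np.float64(-0.657)], [0.006, 0.124, 0.0, np.float64(-0.708)], [0.009, 0.132, 0.0, np.float64(-0.759)], [0.013, 0.14, 0.0, np.float64(-0.809)], [0.018, 0.148, 0.0, np.float64(-0.86)], [0.023, 0.156, 0.0, np.float64(-0.91)],
```

Emit:
{"method": "jog_arm", "body": {"moves": [[-0.003, 0.009, 0, -0.051], [-0.005, 0.017, 0, -0.101], [-0.006, 0.026, 0, -0.152], [-0.007, 0.035, 0, -0.202], [-0.008, 0.044, 0, -0.253], [-0.008, 0.053, 0, -0.303], [-0.008, 0.062, 0, -0.354], [-0.008, 0.072, 0, -0.405], [-0.007, 0.081, 0, -0.455], [-0.005, 0.089, 0, -0.506], [-0.003, 0.098, 0, -0.556], [-0.001, 0.107, 0, -0.607], [0.002, 0.116, 0, -0.657], [0.006, 0.124, 0, -0.708], [0.009, 0.132, 0, -0.759], [0.013, 0.14, 0, -0.809], [0.018, 0.148, 0, -0.86], [0.02, 0.152, 0, -0.89], [0.023, 0.156, 0, -0.91], [0.023, 0.156, 0, -0.91]]}}

```text
clock: 42.38
position: [0.5128, -0.0491, 0.0833]
ee_rot: [2.207, 2.236, 0.007]
force: [2.4, 10.5, 0.5]
width: 0.125
gripper_force: 15.0
```

```bash
python3 - <<'E'
from arc import *
o=arm.observe(); print({k:np.round(o[k],3).tolist() for k in("clock","joints","position","ee_rot","force","width","gripper_force")})
r=o["position"][:2]-np.array([.565,.12]); d=(np.arctan2(-.17,-.052)-np.arctan2(r[1],r[0])); print("door",np.hypot(*r), d)
E
```

```text
{'clock': 42.375, 'joints': [0.243, 0.473, -0.331, 1.99, 0.224, 0.71, -0.211], 'position': [0.513, -0.049, 0.083], 'ee_rot': [2.207, 2.236, 0.007], 'force': [2.372, 10.518, 0.543], 'width': 0.125, 'gripper_force': 15.003}
door 0.17694265993093075 0.002341782713846996
```

Emit:
{"method": "jog_arm", "body": {"moves": [[0, 0.002, 0, 0], [0, 0.004, 0, 0], [0, 0.006, 0, 0], [0, 0.006, 0, 0]]}}

```text
clock: 42.88
position: [0.5146, -0.0498, 0.083]
ee_rot: [-2.205, -2.232, 0.003]
force: [-10.3, 7.7, 15.4]
width: 0.125
gripper_force: 15.0
```

Emit:
{"method": "jog_arm", "body": {"moves": [[0, 0.002, 0, 0], [0, 0.004, 0, 0], [0, 0.004, 0, 0]]}}

```text
clock: 43.25
position: [0.5147, -0.0505, 0.082]
ee_rot: [-2.203, -2.228, 0.012]
force: [-21.4, 6.3, 19.5]
width: 0.128
gripper_force: 15.0
```

Emit:
{"method": "jog_arm", "body": {"moves": [[0, -0.003, 0, 0], [0, -0.005, 0, 0], [0, -0.005, 0, 0]]}}

```text
clock: 43.62
position: [0.5146, -0.0505, 0.0822]
ee_rot: [-2.207, -2.232, 0.001]
force: [-2.5, 6.2, -0.7]
width: 0.128
gripper_force: 15.0
```

Emit:
{"method": "jog_arm", "body": {"moves": [[0, 0, 0, 0], [0, 0, 0, 0], [0, 0, -0.02, 0], [0, 0, -0.06, 0], [0, 0, -0.12, 0], [0, 0, -0.18, 0], [0, 0, -0.24, 0], [-0.04, 0.04, -0.27, 0], [-0.08, 0.08, -0.27, 0], [-0.08, 0.085, -0.27, 0], [-0.08, 0.085, -0.27, 0]], "hand": 0.034}}

```text
clock: 45.0
position: [0.6017, -0.1309, 0.3521]
ee_rot: [-2.21, -2.232, 0.0]
force: [-0.6, -0.7, 0.2]
width: 0.366
gripper_force: 0.0
```

```bash
python3 - <<'E'
from h import *
from cell import arm
o=arm.observe(); print({k:np.round(o[k],3).tolist() for k in("clock","joints","position","ee_rot")})
im=arm.get_image("wrist"); np.savez("w5.npz",**im)
P=[[.513,-.05,.105],[.595,-.075,.12],[.6516,-.0916,.16],[.565,.12,.113],[.565,-.118,.113],[.608,-.158,.13]]
uv=proj(im,P); print(uv.round(0).tolist()); crop(im,(0,0,640,480),1.2,"w5.png",uv)
C=cloud(im); z=C[...,2]; m=(z>.135)&(z<.17)&(C[...,0]>.56)&(C[...,0]<.72)&(C[...,1]>-.15)&(C[...,1]<0); print(m.sum(),C[m].mean(0)); print(cv2.minEnclosingCircle(C[m&(z>.152)][:,:2].astype(np.float32)))
E
```

```text
{'clock': 45.0, 'joints': [0.348, 0.38, -0.325, 1.39, 0.12, 1.392, 0.033], 'position': [0.602, -0.131, 0.352], 'ee_rot': [-2.21, -2.232, 0.0]}
[[230.0, 126.0], [309.0, 153.0], [370.0, 175.0], [277.0, -77.0], [281.0, 194.0], [321.0, 235.0]]
227 [ 0.65186506 -0.09086534  0.1556846 ]
((0.6531531810760498, -0.0919051393866539), 0.0069474414922297)
```

View pics/w5.png

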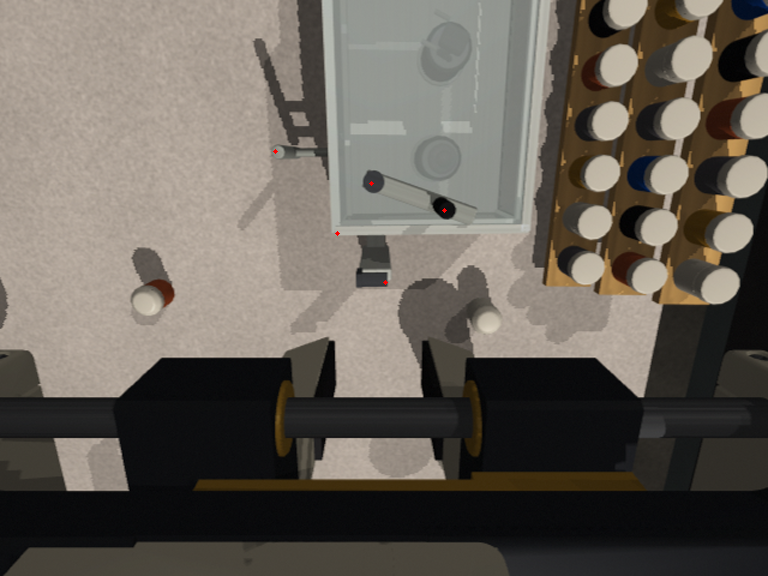

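Red dots overlay the peg (444,210), the pivot (372,182) and the catch (375,278). The minis are visible under the roof, and the latch is at about 0.30. I'll pinch the peg.

Emit:
{"method": "jog_arm", "body": {"moves": [[0.02, 0.03, 0, -0.18], [0.039, 0.0515, 0.01, -0.36], [0.039, 0.0515, 0.03, -0.54], [0.039, 0.0515, 0.06, -0.72], [0.039, 0.0515, 0.09, -0.9], [0.039, 0.0515, 0.11, -1.08], [0.039, 0.0515, 0.13, -1.26], [0.039, 0.0515, 0.15, -1.26], [0.039, 0.0515, 0.17, -1.26], [0.039, 0.0515, 0.19, -1.26], [0.039, 0.0515, 0.205, -1.26], [0.039, 0.0515, 0.205, -1.26]]}}

```text
clock: 46.55
position: [0.652, -0.0916, 0.1466]
ee_rot: [-0.47, -3.104, 0.0]
force: [0.6, -0.1, 0.0]
width: 0.372
gripper_force: 0.0
```

Emit:
{"method": "jog_arm", "body": {"moves": [[0, 0, 0, 0], [0, 0, 0, 0], [0, 0, 0, 0], [0, 0, 0, 0]], "hand": 0.005, "newtons": 12}}

```text
clock: 47.05
position: [0.6533, -0.0917, 0.1484]
ee_rot: [0.471, 3.105, 0.0]
force: [-0.4, -0.5, 2.4]
width: 0.147
gripper_force: 12.0
```

```bash
python3 - <<'E'
from arc import *
o=arm.observe(); print({k:np.round(o[k],3).tolist() for k in("clock","joints","position","ee_rot","force","width","gripper_force")})
H=np.array([.597,-.074]); r=o["position"][:2]-H; print(np.hypot(*r),-np.arctan2(r[1],r[0]))
arc(H,None,-np.arctan2(r[1],r[0]),1.57,18)
E
```

```text
{'clock': 47.05, 'joints': [0.411, 0.636, -0.561, 1.549, 0.371, 1.063, 1.026], 'position': [0.653, -0.092, 0.148], 'ee_rot': [0.471, 3.105, 0.0], 'force': [-0.402, -0.492, 2.416], 'width': 0.147, 'gripper_force': 12.0}
0.05905445643884493 0.3049457751880257
[0.0, -0.004, -0.0, np.float64(0.07)], [0.001, -0.008, -0.0, np.float64(0.141)], [0.001, -0.012, -0.0, np.float64(0.211)], [0.002, -0.016, -0.0, np.float64(0.281)], [0.004, -0.02, -0.0, np.float64(0.351)], [0.005, -0.024, -0.0, np.float64(0.422)], [0.007, -0.028, -0.0, np.float64(0.492)], [0.009, -0.031, -0.0, np.float64(0.562)], [0.012, -0.035, -0.0, np.float64(0.633)], [0.014, -0.038, -0.0, np.float64(0.703)], [0.017, -0.041, -0.0, np.float64(0.773)], [0.02, -0.044, -0.0, np.float64(0.843)], [0.023, -0.047, -0.0, np.float64(0.914)], [0.027, -0.049, -0.0, np.float64(0.984)], [0.03, -0.051, -0.0, np.float64(1.054)], [0.034, -0.053, -0.0, np.float64(1.124)], [0.038, -0.055, -0.0, np.float64(1.195)], [0.042, -0.056, -0.0, np.float64(1.265)],
```

Emit:
{"method": "jog_arm", "body": {"moves": [[0.0, -0.004, 0, 0.07], [0.001, -0.008, 0, 0.141], [0.001, -0.012, 0, 0.211], [0.002, -0.016, 0, 0.281], [0.004, -0.02, 0, 0.351], [0.005, -0.024, 0, 0.422], [0.007, -0.028, 0, 0.492], [0.009, -0.031, 0, 0.562], [0.012, -0.035, 0, 0.633], [0.014, -0.038, 0, 0.703], [0.017, -0.041, 0, 0.773], [0.02, -0.044, 0, 0.843], [0.023, -0.047, 0, 0.914], [0.027, -0.049, 0, 0.984], [0.03, -0.051, 0, 1.054], [0.034, -0.053, 0, 1.124], [0.038, -0.055, 0, 1.195], [0.042, -0.056, 0, 1.265], [0.042, -0.056, 0, 1.265]]}}

```text
clock: 49.42
position: [0.5963, -0.1325, 0.1483]
ee_rot: [2.215, 2.227, 0.001]
force: [-0.2, 1.9, 5.1]
width: 0.147
gripper_force: 12.0
```

```bash
python3 - <<'E'
from arc import *
o=arm.observe(); print({k:np.round(o[k],3).tolist() for k in("clock","joints","position","ee_rot","force","width","gripper_force")})
H=np.array([.597,-.074]); r=o["position"][:2]-H; print(np.hypot(*r),-np.arctan2(r[1],r[0]))
E
```

```text
{'clock': 49.425, 'joints': [0.311, 0.513, -0.261, 1.698, 0.156, 0.951, -0.002], 'position': [0.596, -0.132, 0.148], 'ee_rot': [2.215, 2.227, 0.001], 'force': [-0.177, 1.926, 5.088], 'width': 0.147, 'gripper_force': 12.001}
0.05846468277684113 1.5833865034657864
```

Emit:
{"method": "jog_arm", "body": {"moves": [[0, -0.002, 0, 0], [0, -0.004, 0, 0], [0, -0.006, 0, 0], [0, -0.006, 0, 0]]}}

```text
clock: 49.92
position: [0.5907, -0.1331, 0.1483]
ee_rot: [2.214, 2.227, 0.001]
force: [-0.3, 0.1, 4.9]
width: 0.148
gripper_force: 12.0
```

Emit:
{"method": "jog_arm", "body": {"moves": [[0, -0.002, 0, 0], [0, -0.004, 0, 0], [0, -0.006, 0, 0], [0, -0.006, 0, 0]]}}

```text
clock: 50.42
position: [0.5848, -0.1338, 0.1483]
ee_rot: [2.214, 2.226, 0.001]
force: [0.0, -2.4, 5.6]
width: 0.145
gripper_force: 12.0
```

```bash
python3 - <<'E'
from h import *
from cell import arm
S=arm.get_image("scene"); np.savez("s6.npz",**S); im=arm.get_image("wrist"); np.savez("w6.npz",**im)
uv=proj(im,[[.515,-.05,.105],[.597,-.074,.12],[.567,-.118,.113],[.567,.12,.113]]); print(uv.round(0).tolist())
a=im["color"][:,:,::-1].copy(); [cv2.circle(a,(int(u),int(v)),2,(0,0,255),-1) for u,v in uv]
b=S["color"][255:385,220:340,::-1]; cv2.imwrite("pics/c6.png",np.hstack([cv2.resize(a[:380],(430,330)),cv2.resize(b,(305,330),interpolation=cv2.INTER_CUBIC)]))
E
```

```text
[[174.0, 117.0], [342.0, 171.0], [281.0, 254.0], [267.0, -419.0]]
```

View pics/c6.png

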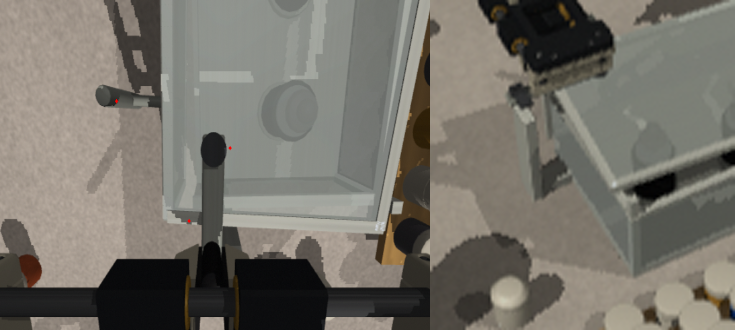

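The wrist view shows the roof edge slanted and the handle shifted about 10 px left of its shut position, so my last pushes dragged the door slightly open. I'll measure the catch geometry and the pivot.

```bash
python3 - <<'E'
from h import *
im=np.load("w5.npz"); C=cloud(im); z=C[...,2]
w=(C[...,0]>.565)&(C[...,0]<.65)&(C[...,1]>-.2)&(C[...,1]<-.125)
for lo,hi in((.02,.09),(.09,.112),(.112,.122),(.122,.14)):
    m=w&(z>lo)&(z<hi)
    if m.any(): p=C[m]; print(lo,hi,m.sum(),"x",p[:,0].min().round(3),p[:,0].max().round(3),"y",p[:,1].min().round(3),p[:,1].max().round(3))
S=np.load("s2.npz"); C=cloud(S); z=C[...,2]
w=(C[...,0]>.565)&(C[...,0]<.65)&(C[...,1]>-.2)&(C[...,1]<-.125)
for lo in np.arange(0.01,.135,.01):
    m=w&(z>lo)&(z<=lo+.01)
    if m.any(): p=C[m]; print("S",lo.round(3),m.sum(),"x",p[:,0].min().round(3),p[:,0].max().round(3),"y",p[:,1].min().round(3),p[:,1].max().round(3))
w6=np.load("w6.npz"); print("pivot now",ray(w6,[214/.672,147/.868],.12), "handle now",ray(w6,[103/.672,95/.868],.105))
w5=np.load("w5.npz"); print("pivot before",ray(w5,[373/1.2,181/1.2],.12),"handle before",ray(w5,[278/1.2,152/1.2],.105))
u,v=proj(S,[[.6,-.158,.1]])[0].astype(int); a=S["color"][v-30:v+40,u-40:u+50,::-1]
b=w5["color"][180:260,270:370,::-1]; cv2.imwrite("pics/c7.png",np.hstack([cv2.resize(a,(385,300),interpolation=cv2.INTER_CUBIC),cv2.resize(b,(375,300),interpolation=cv2.INTER_CUBIC)]))
E
```

```text
0.02 0.09 299 x 0.583 0.613 y -0.152 -0.149
0.09 0.112 203 x 0.583 0.613 y -0.161 -0.149
0.112 0.122 16 x 0.582 0.607 y -0.153 -0.15
0.122 0.14 329 x 0.582 0.609 y -0.162 -0.149
S 0.01 39 x 0.588 0.617 y -0.163 -0.125
S 0.02 23 x 0.587 0.616 y -0.163 -0.152
S 0.03 21 x 0.589 0.617 y -0.163 -0.149
S 0.04 24 x 0.586 0.619 y -0.163 -0.15
S 0.05 25 x 0.589 0.617 y -0.164 -0.152
S 0.06 24 x 0.59 0.618 y -0.163 -0.152
S 0.07 21 x 0.591 0.617 y -0.163 -0.151
S 0.08 24 x 0.589 0.618 y -0.163 -0.153
S 0.09 24 x 0.59 0.617 y -0.163 -0.152
S 0.1 47 x 0.586 0.619 y -0.163 -0.15
S 0.11 18 x 0.584 0.615 y -0.163 -0.152
S 0.12 56 x 0.583 0.612 y -0.163 -0.15
S 0.13 4 x 0.584 0.603 y -0.162 -0.155
pivot now [[ 0.58586053 -0.07339315  0.12      ]] handle now [[ 0.50538456 -0.04668769  0.105     ]]
pivot before [[ 0.59645694 -0.0726519   0.12      ]] handle before [[ 0.51490091 -0.05023458  0.105     ]]
```

View pics/c7.png

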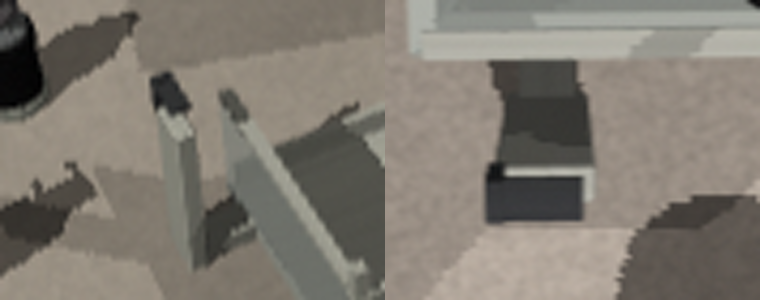

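The catch has its slot open to the back (+x), its cap over x 0.583-0.609, and a thin front wall. I have no picture views left, so from here I'll work by numbers. First I'll find where the latch tip lies.

```bash
python3 - <<'E'
from h import *
for n in("s2","s6"):
    S=np.load(n+".npz"); C=cloud(S); z=C[...,2]
    w=(C[...,0]>.54)&(C[...,0]<.65)&(C[...,1]>-.2)&(C[...,1]<-.122)
    for lo in (.100,.105,.110,.115,.120,.125,.130):
        m=w&(z>lo)&(z<=lo+.005)
        if m.any(): p=C[m]; print(n,lo,m.sum(),"x",p[:,0].min().round(3),p[:,0].max().round(3),"y",p[:,1].min().round(3),p[:,1].max().round(3))
w=np.load("w6.npz"); C=cloud(w); z=C[...,2]
m=(z>.114)&(z<.126)&(C[...,0]>.54)&(C[...,0]<.64)&(C[...,1]<-.06)&(C[...,1]>-.2)
hsv=cv2.cvtColor(w["color"],cv2.COLOR_RGB2HSV)
for y in np.arange(-.18,-.06,.01):
    k=m&(abs(C[...,1]-y)<.005)
    if k.any(): print("y",y.round(3),k.sum(),"x",C[k][:,0].min().round(3),C[k][:,0].max().round(3),C[k][:,2].mean().round(3))
# roof right-edge/back corner to estimate door angle: handle vs hinge
for nm,P in(("before",(.5149,-.0502)),("now",(.5054,-.0467))):
    r=np.array(P)-[.567,.121]; print(nm,np.hypot(*r),np.arctan2(-.17,-.052)-np.arctan2(r[1],r[0]))
E
```

```text
s2 0.1 17 x 0.592 0.619 y -0.162 -0.151
s2 0.105 30 x 0.586 0.618 y -0.163 -0.15
s2 0.11 14 x 0.587 0.615 y -0.163 -0.152
s2 0.115 4 x 0.584 0.587 y -0.163 -0.161
s2 0.12 8 x 0.584 0.609 y -0.162 -0.155
s2 0.125 48 x 0.583 0.612 y -0.163 -0.15
s2 0.13 4 x 0.584 0.603 y -0.162 -0.155
s6 0.1 16 x 0.587 0.646 y -0.163 -0.122
s6 0.105 31 x 0.587 0.645 y -0.163 -0.122
s6 0.11 28 x 0.587 0.648 y -0.165 -0.122
s6 0.115 22 x 0.58 0.595 y -0.167 -0.134
s6 0.12 9 x 0.582 0.611 y -0.163 -0.15
s6 0.125 48 x 0.581 0.611 y -0.162 -0.15
s6 0.13 7 x 0.576 0.611 y -0.161 -0.141
y -0.14 3 x 0.591 0.591 0.119
y -0.13 391 x 0.577 0.592 0.12
y -0.12 618 x 0.553 0.64 0.119
y -0.11 624 x 0.556 0.639 0.119
y -0.1 630 x 0.577 0.593 0.119
y -0.09 671 x 0.577 0.593 0.119
y -0.08 701 x 0.576 0.627 0.122
y -0.07 713 x 0.549 0.638 0.122
before 0.17895208856003886 -0.0014270796141262476
now 0.17865567441310112 0.05517819574756566
```

Emit:
{"method": "jog_arm", "body": {"moves": [[0, 0, 0, 0], [0, 0, 0, 0], [0, 0, -0.02, 0], [0, 0, -0.06, 0], [0, 0, -0.12, 0], [0, 0, -0.18, 0], [0, 0.015, -0.2, 0], [0, 0.015, -0.2, 0], [0, 0.015, -0.2, 0]], "hand": 0.03}}

```text
clock: 51.65
position: [0.5982, -0.1327, 0.346]
ee_rot: [-2.214, -2.226, 0.003]
force: [0.5, -0.6, 0.2]
width: 0.329
gripper_force: 0.0
```

```bash
cat > grid.py <<'E'
from h import *
def grid(im,x0,x1,y0,y1,s=.004,lo=.0):
    "height map (mm, max per cell): rows x descending, columns y descending"
    C=cloud(im).reshape(-1,3); C=C[(C[:,2]<.2)&(C[:,2]>lo)]
    xs=np.arange(x1,x0,-s); ys=np.arange(y1,y0,-s); print("      "+" ".join(f"{-y*1000:4.0f}" for y in ys))
    for x in xs:
        row=[]
        for y in ys:
            k=C[(abs(C[:,0]-x)<s/2)&(abs(C[:,1]-y)<s/2)]; row.append(f"{np.percentile(k[:,2],90)*1000:4.0f}" if len(k) else "   .")
        print(f"{x*1000:5.0f} "+" ".join(row))
E
python3 - <<'E'
from grid import *
from cell import arm
o=arm.observe(); print({k:np.round(o[k],3).tolist() for k in("clock","joints","position","ee_rot")})
im=arm.get_image("wrist"); np.savez("w7.npz",**im)
print("before"); grid(np.load("w5.npz"),.57,.63,-.175,-.145)
print("now"); grid(im,.556,.63,-.182,-.066)
E
```

```text
{'clock': 51.65, 'joints': [0.317, 0.372, -0.272, 1.411, 0.1, 1.375, 0.048], 'position': [0.598, -0.133, 0.346], 'ee_rot': [-2.214, -2.226, 0.003]}
before
       145  149  153  157  161  165  169  173
  630    .    .    0    1    0    .    .    .
  626    0    .    .    .    0    0    1    0
  622    .    1    0    1    0    .    0    0
  618    .    .    1    .    0    0    .    0
  614    2   86  111  110  110    .    .    .
  610    .  110  129  129  129    .    .    .
  606   12  123  129  130  129    .    .    .
  602   12  111  129  130  130    .    .    .
  598   12  126  130  130  130    .    .    .
  594   12  116  130  130  130    .    .    .
  590   12  110  130  130  129    .    .    .
  586   10  122  131  131  131    .    .    .
  582    .  130  132  132  132    .    .    .
  578    0    .    .    0    .    0    0    1
  574    1    0    1    1    1    0    .    0
  570    0    1    .    0    1    .    0    .
now
        66   70   74   78   82   86   90   94   98  102  106  110  114  118  122  126  130  134  138  142  146  150  154  158  162  166  170  174  178
  630  1
[... 2160 characters left out ...]
3  113  113  114  114    .    .    .    .    .    .    .    .    .    .    .    .    .    .    .
  570  113  113  114  113  113  113  113  113  113  113  113  113  113  114    .    .    .    .    .    .    0    0    .    .    1    .    .    .    .
  566  113  113  113  113  113  112  113  113  113  113  112  113  114  114    .    .    .    .    .    1    .    0    1    .    .    .    .    0    0
  562  113  113  112  113  112  113  113  113  112  113  113  113  114  114    .    .    .    .    .    .    0    0    1    .    .    0    0    0    0
  558  113  113  113  113  112  112  113  113  112  113  112  113  114  113    .    .    .    .    .    .    .    .    1    0    .    0    .    1    .
```

```bash
cat > ang.py <<'E'
from h import *
def ang(im):
    "door angle from the roof's right edge, latch angle in the world from the two long edges of the arm"
    C=cloud(im).reshape(-1,3); R=C[(C[:,2]>.105)&(C[:,2]<.1165)&(C[:,0]>.56)&(C[:,0]<.76)&(C[:,1]<.0)&(C[:,1]>-.145)]
    e=[]
    for x in np.arange(.62,.725,.003):
        k=R[abs(R[:,0]-x)<.003]
        if len(k)>5: e.append((x,np.percentile(k[:,1],2)))
    e=np.array(e,np.float32); l=cv2.fitLine(e,cv2.DIST_HUBER,0,.001,.001).ravel(); door=-np.arctan(l[1]/l[0])
    A=C[(C[:,2]>.1165)&(C[:,2]<.1225)&(C[:,0]>.56)&(C[:,0]<.63)&(C[:,1]<-.088)&(C[:,1]>-.128)]; a=[];b=[]
    for y in np.arange(-.127,-.088,.003):
        k=A[abs(A[:,1]-y)<.003]
        if len(k)>5: a.append((y,np.percentile(k[:,0],5)));b.append((y,np.percentile(k[:,0],95)))
    s=[np.polyfit(*np.array(q).T,1)[0] for q in(a,b)] if len(a)>3 else [np.nan]*2
    print("roof edge ang",door.round(4),"y at .67",(l[3]+(.67-l[2])*l[1]/l[0]).round(4),"| arm world",(np.pi/2+np.array(s)).round(4),"x",np.mean([v[1] for v in a+b]) if a else None)
E
python3 - <<'E'
from ang import *
for n in("w1","w5","w7"): print(n,end=" "); ang(np.load(n+".npz"))
E
```

```text
w1 roof edge ang -0.0145 y at .67 -0.1156 | arm world [nan nan] x 0.6247257835931798
w5 roof edge ang -0.0192 y at .67 -0.1146 | arm world [nan nan] x 0.6244862832032027
w7 roof edge ang 0.0368 y at .67 -0.1209 | arm world [1.5827 1.5811] x 0.5844752213178834
```

Emit:
{"method": "jog_arm", "body": {"moves": [[0.03, -0.03, 0, 0], [0.06, -0.06, 0, 0], [0.086, -0.093, 0.01, 0], [0.086, -0.093, 0.06, 0], [0.086, -0.093, 0.11, 0], [0.086, -0.093, 0.16, 0], [0.086, -0.093, 0.19, 0], [0.086, -0.093, 0.21, 0], [0.086, -0.093, 0.23, 0], [0.086, -0.093, 0.25, 0], [0.086, -0.093, 0.264, 0], [0.086, -0.093, 0.264, 0]], "hand": 0.034}}

```text
clock: 53.2
position: [0.5044, -0.0472, 0.0825]
ee_rot: [-2.214, -2.226, 0.003]
force: [0.3, 0.3, 1.0]
width: 0.366
gripper_force: 0.0
```

Emit:
{"method": "jog_arm", "body": {"moves": [[0, 0, 0, 0], [0, 0, 0, 0], [0, 0, 0, 0], [0, 0, 0, 0]], "hand": 0.005, "newtons": 15}}

```text
clock: 53.7
position: [0.506, -0.0473, 0.0842]
ee_rot: [2.216, 2.226, 0.001]
force: [-0.7, -1.0, 4.9]
width: 0.126
gripper_force: 15.0
```

Emit:
{"method": "jog_arm", "body": {"moves": [[-0.001, 0.003, 0, -0.015], [-0.002, 0.005, 0, -0.03], [-0.003, 0.007, 0, -0.04], [-0.003, 0.009, 0, -0.05], [-0.003, 0.009, 0, -0.05]]}}

```text
clock: 54.32
position: [0.5146, -0.05, 0.0842]
ee_rot: [-2.159, -2.282, 0.0]
force: [-3.6, 0.2, 8.8]
width: 0.124
gripper_force: 15.0
```

Emit:
{"method": "jog_arm", "body": {"moves": [[0, 0.002, 0, 0], [0, 0.004, 0, 0], [0, 0.004, 0, 0], [0, 0.001, 0, 0], [0, 0, 0, 0]]}}

```text
clock: 54.95
position: [0.5146, -0.0501, 0.0838]
ee_rot: [2.159, 2.282, 0.0]
force: [0.0, 1.0, 2.3]
width: 0.126
gripper_force: 15.0
```

Emit:
{"method": "jog_arm", "body": {"moves": [[0, 0, 0, 0], [0, 0, 0, 0], [0, 0, -0.02, 0], [0, 0, -0.06, 0], [0, 0, -0.12, 0], [0, 0, -0.18, 0], [0, 0, -0.24, 0], [-0.04, 0.04, -0.265, 0.05], [-0.083, 0.083, -0.265, 0.05], [-0.083, 0.083, -0.265, 0.05], [-0.083, 0.083, -0.265, 0.05]], "hand": 0.034}}

```text
clock: 56.32
position: [0.602, -0.128, 0.348]
ee_rot: [-2.215, -2.226, 0.0]
force: [-0.1, 1.2, 0.6]
width: 0.372
gripper_force: 0.0
```

```bash
python3 - <<'E'
from ang import *
from grid import *
from cell import arm
o=arm.observe(); print({k:np.round(o[k],3).tolist() for k in("clock","joints","position","ee_rot")})
im=arm.get_image("wrist"); np.savez("w8.npz",**im); ang(im); grid(im,.572,.622,-.174,-.066)
C=cloud(im); z=C[...,2]; m=(z>.152)&(z<.17)&(C[...,0]>.56)&(C[...,0]<.64)&(C[...,1]>-.16)&(C[...,1]<-.05); print("peg",cv2.minEnclosingCircle(C[m][:,:2].astype(np.float32)))
E
```

```text
{'clock': 56.325, 'joints': [0.319, 0.377, -0.288, 1.4, 0.106, 1.381, 0.035], 'position': [0.602, -0.128, 0.348], 'ee_rot': [-2.215, -2.226, 0.0]}
roof edge ang -0.021 y at .67 -0.1147 | arm world [1.5225 1.531 ] x 0.5976839898379157
        66   70   74   78   82   86   90   94   98  102  106  110  114  118  122  126  130  134  138  142  146  150  154  158  162  166  170
  622  113  113  113  113  113  113  112  113  113  113  113  114  114  113    .    .    .    .    1    .    0    0    1    0    .    .    .
  618  113  113  113  113  113  112  113  112  113  113  113  113  113  113    .    .    .    .    .    .    0    0    .    .    0    0    1
  614  113  113  113  113  113  112  113  113  112  113  113  113  114  114    .    .    .    .    .    1    .  105  110  110    0    .    .
  610  112  113  113  112  113  112  112  112  113  113  112  114  114  114    .    .    .    .    .    0    0  109  112  129  129    .    .
  606  113  122  123  118  118  119  120  119  119  118  119  119  119  119  120  120  158  159  118  119  119  129  130  130  130    .    .
  602  123  124  124
[... 478 characters left out ...]
  119  119  119  140  118    .    .  129  129  130  130    .    .
  586  113  113  123  113  113  113  112  113  113  113  113  113  114  114    .    .    .    .    .    1    .  126  131  131  131    .    .
  582  112  113  113  113  113  113  113  113  113  112  113  113  114  114    .    .    .    .    .    0    .  130  131  132  132    .    .
  578  113  113  113  113  113  113  113  112  113  112  112  113  114  114    .    .    .    .    .    .    1    0    0    .    0    0    1
  574  113  113  113  113  113  112  112  113  112  113  112  113  113  114    .    .    .    .    .    0    0    .    .    0    .    0    2
peg ((0.5988153219223022, -0.13291889429092407), 0.006787593942135572)
```

```bash
cat > lat.py <<'E'
from ang import *
def lat(im):
    ang(im); C=cloud(im).reshape(-1,3); C=C[(C[:,0]>.56)&(C[:,0]<.64)&(C[:,1]<-.055)&(C[:,1]>-.15)]
    d=C[(C[:,2]>.1218)&(C[:,2]<.127)&(C[:,1]>-.09)]; c,r=cv2.minEnclosingCircle(d[:,:2].astype(np.float32)); 
    A=C[(C[:,2]>.1165)&(C[:,2]<.1218)&(C[:,1]<-.09)&(C[:,1]>-.124)]
    p=[(y,A[abs(A[:,1]-y)<.002][:,0].mean()) for y in np.arange(-.122,-.09,.004)]; s=np.polyfit(*np.array(p).T,1)
    q=C[C[:,2]>.155]; g=cv2.minEnclosingCircle(q[:,:2].astype(np.float32))[0]
    print("pivot",np.round(c,4),round(r,4),d[:,:2].mean(0).round(4),"arm mid ang",(np.pi/2+s[0]).round(4),"x at -.107",np.polyval(s,-.107).round(4),"peg",np.round(g,4),"pivot-peg ang",np.round(np.arctan2(c[1]-g[1],g[0]-c[0]),4))
E
python3 - <<'E'
from lat import *
from cell import arm
for n in("w7","w8"): lat(np.load(n+".npz"))
lat(arm.get_image("wrist")); lat(arm.get_image("wrist"))
E
```

```text
roof edge ang 0.0368 y at .67 -0.1209 | arm world [1.5827 1.5811] x 0.5844752213178834
pivot [ 0.5849 -0.0747] 0.0091 [ 0.5849 -0.0746] arm mid ang 1.5774 x at -.107 0.5845 peg [ 0.6001 -0.1073] pivot-peg ang 1.1355
roof edge ang -0.021 y at .67 -0.1147 | arm world [1.5225 1.531 ] x 0.5976839898379157
pivot [ 0.5978 -0.0754] 0.0117 [ 0.5961 -0.0729] arm mid ang 1.5221 x at -.107 0.5977 peg [ 0.6001 -0.1033] pivot-peg ang 1.4899
roof edge ang -0.0231 y at .67 -0.1145 | arm world [1.5348 1.5234] x 0.5977722695904752
pivot [ 0.5961 -0.0729] 0.0091 [ 0.5963 -0.0729] arm mid ang 1.5291 x at -.107 0.5978 peg [ 0.6001 -0.1028] pivot-peg ang 1.4391
roof edge ang -0.0228 y at .67 -0.1146 | arm world [1.5352 1.5246] x 0.5977974204090747
pivot [ 0.5963 -0.073 ] 0.009 [ 0.5963 -0.0729] arm mid ang 1.5279 x at -.107 0.5978 peg [ 0.6001 -0.1024] pivot-peg ang 1.4418
```

Emit:
{"method": "jog_arm", "body": {"moves": [[-0.005, -0.003, 0.05, 0.02], [-0.005, -0.003, 0.1, 0.02], [-0.005, -0.003, 0.14, 0.02], [-0.005, -0.003, 0.16, 0.02], [-0.005, -0.003, 0.18, 0.02], [-0.005, -0.003, 0.2, 0.02], [-0.005, -0.003, 0.2, 0.02]]}}

```text
clock: 57.35
position: [0.5979, -0.1327, 0.1479]
ee_rot: [-2.236, -2.204, 0.002]
force: [0.7, 0.3, 0.4]
width: 0.372
gripper_force: 0.0
```

Emit:
{"method": "jog_arm", "body": {"moves": [[0, 0, 0, 0], [0, 0, 0, 0], [0, 0, 0, 0], [0.002, 0, 0, 0], [0.004, 0, 0, 0], [0.005, 0, 0, 0], [0.005, 0, 0, 0]], "hand": 0.005, "newtons": 30}}

```text
clock: 58.22
position: [0.5997, -0.1332, 0.1497]
ee_rot: [2.239, 2.197, -0.004]
force: [0.4, -11.9, 5.7]
width: 0.145
gripper_force: 30.0
```

Emit:
{"method": "jog_arm", "body": {"moves": [[0, -0.0005, 0, 0.01], [0, -0.001, 0, 0.02], [0, -0.0015, 0, 0.025], [0, -0.002, 0, 0.03], [0, -0.002, 0, 0.03]]}}

```text
clock: 58.85
position: [0.5981, -0.1333, 0.1497]
ee_rot: [2.271, 2.163, -0.003]
force: [0.7, -12.5, 3.8]
width: 0.142
gripper_force: 30.0
```

Emit:
{"method": "jog_arm", "body": {"moves": [[0, -0.0005, 0, 0.01], [0, -0.001, 0, 0.015], [0, -0.001, 0, 0.015]]}}

```text
clock: 59.22
position: [0.5971, -0.1334, 0.1497]
ee_rot: [2.287, 2.145, -0.003]
force: [2.1, -13.4, 3.8]
width: 0.142
gripper_force: 30.0
```

```bash
python3 - <<'E'
from lat import *
from cell import arm
o=arm.observe(); print(o["position"].round(4),o["force"].round(2))
lat(arm.get_image("wrist")); im=arm.get_image("wrist"); lat(im)
print(proj(im,[.515,-.05,.105]))
E
```

```text
[ 0.5971 -0.1334  0.1497] [  2.1  -13.37   3.77]
roof edge ang -0.0163 y at .67 -0.1149 | arm world [1.556  1.5533] x 0.5962063256861322
pivot [ 0.5955 -0.0732] 0.0091 [ 0.5956 -0.0731] arm mid ang 1.5535 x at -.107 0.5962 peg [ 0.6006 -0.1074] pivot-peg ang 1.4236
roof edge ang -0.0174 y at .67 -0.1149 | arm world [1.5532 1.5551] x 0.5962051728901517
pivot [ 0.5955 -0.0732] 0.0091 [ 0.5956 -0.073 ] arm mid ang 1.5524 x at -.107 0.5962 peg [ 0.6005 -0.1073] pivot-peg ang 1.4255
[[139.61244554 129.35603923]]
```

Emit:
{"method": "jog_arm", "body": {"moves": [[-0.002, 0, 0, 0], [-0.004, 0.0002, 0, 0], [-0.005, 0.0003, 0, 0], [-0.005, 0.0003, 0, 0]]}}

```text
clock: 59.82
position: [0.597, -0.1337, 0.1496]
ee_rot: [2.286, 2.152, 0.001]
force: [1.0, -2.3, 5.3]
width: 0.137
gripper_force: 30.0
```

Emit:
{"method": "jog_arm", "body": {"moves": [[-0.005, 0.0003, 0, 0], [-0.005, 0.0003, 0, 0], [-0.005, 0.0003, -0.02, 0], [-0.005, 0.0003, -0.06, 0], [-0.005, 0.0003, -0.12, 0], [-0.005, 0.0003, -0.18, 0], [-0.005, 0.005, -0.2, 0], [-0.005, 0.005, -0.2, 0]], "hand": 0.03}}

```text
clock: 60.82
position: [0.6017, -0.1384, 0.3501]
ee_rot: [2.285, 2.153, 0.003]
force: [0.4, 0.3, -0.4]
width: 0.325
gripper_force: 0.0
```

```bash
python3 - <<'E'
from lat import *
from cell import arm
o=arm.observe(); print({k:np.round(o[k],3).tolist() for k in("clock","joints","position","ee_rot")})
im=arm.get_image("wrist"); lat(im); lat(arm.get_image("wrist"))
hu=proj(im,[.515,-.05,.105])[0]; C=cloud(im); z=C[...,2]
m=(z>.098)&(z<.108)&(C[...,0]>.49)&(C[...,0]<.54)&(abs(C[...,1]+.05)<.03); print("handle",m.sum(),cv2.minEnclosingCircle(C[m][:,:2].astype(np.float32)))
w=np.load("w8.npz"); C=cloud(w); z=C[...,2]; m=(z>.098)&(z<.108)&(C[...,0]>.49)&(C[...,0]<.54)&(abs(C[...,1]+.05)<.03); print("handle w8",m.sum(),cv2.minEnclosingCircle(C[m][:,:2].astype(np.float32)))
E
```

```text
{'clock': 60.825, 'joints': [0.323, 0.375, -0.27, 1.396, 0.1, 1.38, -0.007], 'position': [0.602, -0.138, 0.35], 'ee_rot': [2.285, 2.153, 0.003]}
roof edge ang -0.0178 y at .67 -0.1152 | arm world [1.5554 1.5576] x 0.5957636617869821
pivot [ 0.5951 -0.0732] 0.0091 [ 0.5952 -0.0732] arm mid ang 1.5475 x at -.107 0.5958 peg [ 0.6025 -0.1066] pivot-peg ang 1.3535
roof edge ang -0.0171 y at .67 -0.1152 | arm world [1.5542 1.5475] x 0.5957631079873104
pivot [ 0.5951 -0.0729] 0.0089 [ 0.5953 -0.073 ] arm mid ang 1.5567 x at -.107 0.5958 peg [ 0.6009 -0.1067] pivot-peg ang 1.4005
handle 117 ((0.513215959072113, -0.050451166927814484), 0.005720621906220913)
handle w8 113 ((0.5141761302947998, -0.05159135162830353), 0.005483758635818958)
```

Emit:
{"method": "jog_arm", "body": {"moves": [[0.03, -0.03, 0, -0.06], [0.06, -0.06, 0, -0.06], [0.0825, -0.093, 0.01, -0.06], [0.0825, -0.093, 0.06, -0.06], [0.0825, -0.093, 0.11, -0.06], [0.0825, -0.093, 0.16, -0.06], [0.0825, -0.093, 0.19, -0.06], [0.0825, -0.093, 0.21, -0.06], [0.0825, -0.093, 0.23, -0.06], [0.0825, -0.093, 0.25, -0.06], [0.0825, -0.093, 0.267, -0.06], [0.0825, -0.093, 0.267, -0.06]], "hand": 0.034}}

```text
clock: 62.42
position: [0.5106, -0.0507, 0.0795]
ee_rot: [-2.219, -2.219, 0.005]
force: [-0.3, 0.3, -1.1]
width: 0.371
gripper_force: 0.0
```

Emit:
{"method": "jog_arm", "body": {"moves": [[0, 0, 0, 0], [0, 0, 0, 0], [0, 0, 0, 0], [0, 0, 0, 0], [0, 0.002, 0, 0], [0, 0.004, 0, 0], [0, 0.005, 0, 0], [0, 0.005, 0, 0]], "hand": 0.005, "newtons": 15}}

```text
clock: 63.42
position: [0.5147, -0.0512, 0.0819]
ee_rot: [-2.219, -2.219, 0.008]
force: [-14.2, 0.3, 20.6]
width: 0.126
gripper_force: 15.0
```

Emit:
{"method": "jog_arm", "body": {"moves": [[0, -0.003, 0, 0], [0, -0.0045, 0, 0], [0, -0.0045, 0, 0]]}}

```text
clock: 63.8
position: [0.5139, -0.0509, 0.0821]
ee_rot: [2.221, 2.221, 0.0]
force: [-1.4, -0.7, 8.4]
width: 0.126
gripper_force: 15.0
```

Emit:
{"method": "jog_arm", "body": {"moves": [[0, 0, 0, 0], [0, 0, 0, 0], [0, 0, -0.02, 0], [0, 0, -0.06, 0], [0, 0, -0.12, 0], [0, 0, -0.18, 0], [0, 0, -0.24, 0], [0, 0, -0.3, 0], [0.05, 0.025, -0.31, 0], [0.1, 0.05, -0.31, 0], [0.15, 0.075, -0.31, 0], [0.2, 0.1, -0.31, 0], [0.2, 0.1, -0.31, 0], [0.2, 0.1, -0.31, 0]], "hand": 0.034}}

```text
clock: 65.55
position: [0.6135, 0.1491, 0.3911]
ee_rot: [-2.221, -2.222, 0.002]
force: [-0.4, -1.2, -0.9]
width: 0.37
gripper_force: 0.0
```

```bash
python3 - <<'E'
from grid import *
from cell import arm
o=arm.observe(); print({k:np.round(o[k],3).tolist() for k in("clock","joints","position","ee_rot")})
im=arm.get_image("wrist"); np.savez("w9.npz",**im); C=cloud(im); z=C[...,2]
bar=(z>.128)&(z<.155)&(np.hypot(C[...,0]-.625,C[...,1]-.185)<.06); B=C[bar][:,:2].astype(np.float32); r=cv2.minAreaRect(B); print("bar",bar.sum(),r,C[bar].mean(0))
hsv=cv2.cvtColor(im["color"],cv2.COLOR_RGB2HSV)
g=cv2.cvtColor(im["color"],cv2.COLOR_RGB2GRAY); 
L=bar&(g>90); print("pointer white",L.sum(),C[L].mean(0) if L.any() else "", np.percentile(g[bar],[50,90,98]))
box=(abs(z-.1)<.006)&(C[...,0]>.57)&(C[...,0]<.73)&(C[...,1]>.13)&(C[...,1]<.245)
print("box gray",np.percentile(g[box],[5,50,95,99]))
m=(box&(g>np.percentile(g[box],50)+45)).astype(np.uint8)
n,lab,st,ce=cv2.connectedComponentsWithStats(m)
for i in range(1,n):
    if st[i,4]>=3:
        P=ray(im,ce[i],.1)[0]; print("dot",st[i,4],ce[i].round(1),P[:2].round(4))
m=(abs(z-.112)<.008)&(np.hypot(C[...,0]-.625,C[...,1]-.185)<.04); m&=(g<60); print("disc",m.sum(),cv2.minEnclosingCircle(C[m][:,:2].astype(np.float32)))
E
```

```text
{'clock': 65.55, 'joints': [-0.061, 0.409, -0.412, 1.266, 0.16, 1.5, -0.454], 'position': [0.614, 0.149, 0.391], 'ee_rot': [-2.221, -2.222, 0.002]}
bar 586 ((0.6258007287979126, 0.18773102760314941), (0.014228926040232182, 0.04534906521439552), 78.21491241455078) [0.62566572 0.18839767 0.14198819]
pointer white 37 [0.61458207 0.18982783 0.14356685] [ 18.   36.  188.3]
box gray [ 15. 120. 129. 185.]
dot 15 [323.5 122.1] [0.6225 0.2357]
dot 30 [339.3 124.5] [0.6406 0.2332]
dot 30 [346.7 128.8] [0.649  0.2285]
dot 30 [354.4 133.4] [0.658  0.2235]
dot 25 [294.4 139.6] [0.5893 0.2166]
dot 28 [286.8 166.1] [0.5798 0.1865]
disc 2052 ((0.6259849071502686, 0.18812556564807892), 0.03577914834022522)
```

Emit:
{"method": "jog_arm", "body": {"moves": [[0.02, 0.006, 0.02, -0.18], [0.039, 0.012, 0.05, -0.36], [0.039, 0.012, 0.08, -0.54], [0.039, 0.012, 0.11, -0.72], [0.039, 0.012, 0.14, -0.9], [0.039, 0.012, 0.17, -1.08], [0.039, 0.012, 0.19, -1.26], [0.039, 0.012, 0.21, -1.364], [0.039, 0.012, 0.225, -1.364], [0.039, 0.012, 0.24, -1.364], [0.039, 0.012, 0.25, -1.364], [0.039, 0.012, 0.26, -1.364], [0.039, 0.012, 0.26, -1.364]]}}

```text
clock: 67.22
position: [0.6253, 0.1881, 0.131]
ee_rot: [-0.324, -3.124, 0.001]
force: [-0.4, 0.2, 0.0]
width: 0.367
gripper_force: 0.0
```

Emit:
{"method": "jog_arm", "body": {"moves": [[0, 0, 0, 0], [0, 0, 0, 0], [0, 0, 0, 0], [0, 0, 0, 0]], "hand": 0.005, "newtons": 15}}

```text
clock: 67.72
position: [0.6258, 0.188, 0.1322]
ee_rot: [0.325, 3.124, -0.0]
force: [-1.5, -2.5, 3.9]
width: 0.15
gripper_force: 15.0
```

```bash
python3 - <<'E'
from h import *
from cell import arm
o=arm.observe(); print({k:np.round(o[k],3).tolist() for k in("clock","joints","position","ee_rot","force","ft_torque","width")})
e=o["ee_rot"]; print("yaw",2*np.arctan2(e[1],e[0]))
E
```

```text
{'clock': 67.725, 'joints': [0.04, 0.67, -0.662, 1.576, 0.455, 1.054, 0.619], 'position': [0.626, 0.188, 0.132], 'ee_rot': [0.325, 3.124, -0.0], 'force': [-1.494, -2.543, 3.857], 'ft_torque': [-0.254, 0.028, 0.022], 'width': 0.15}
yaw 2.9345103591770454
```

Emit:
{"method": "jog_arm", "body": {"moves": [[0, 0, 0, 0.08], [0, 0, 0, 0.16], [0, 0, 0, 0.24], [0, 0, 0, 0.32], [0, 0, 0, 0.4], [0, 0, 0, 0.48], [0, 0, 0, 0.56], [0, 0, 0, 0.64], [0, 0, 0, 0.72], [0, 0, 0, 0.8], [0, 0, 0, 0.88], [0, 0, 0, 0.96], [0, 0, 0, 1.04], [0, 0, 0, 1.1], [0, 0, 0, 1.15], [0, 0, 0, 1.175], [0, 0, 0, 1.175], [0, 0, 0, 1.175]]}}

```text
clock: 69.97
position: [0.6264, 0.1887, 0.1322]
ee_rot: [2.001, 2.421, 0.003]
force: [4.4, 2.8, 1.7]
width: 0.151
gripper_force: 15.0
```

Emit:
{"method": "jog_arm", "body": {"moves": [[0, 0, 0, 0], [0, 0, 0, 0], [0, 0, -0.02, 0], [0, 0, -0.06, 0], [0, 0, -0.12, 0], [0, 0, -0.18, 0], [0, 0, -0.24, 0], [-0.03, 0, -0.26, -0.1], [-0.039, 0, -0.26, -0.19], [-0.039, 0, -0.26, -0.19], [-0.039, 0, -0.26, -0.19]], "hand": 0.034}}

```text
clock: 71.35
position: [0.6323, 0.1505, 0.391]
ee_rot: [-1.764, -2.598, 0.002]
force: [-0.6, -0.4, 0.8]
width: 0.37
gripper_force: 0.0
```

```bash
python3 - <<'E'
from h import *
from cell import arm
o=arm.observe(); print({k:np.round(o[k],3).tolist() for k in("clock","joints","position","ee_rot")}, 2*np.arctan2(o["ee_rot"][1],o["ee_rot"][0]))
im=arm.get_image("wrist"); np.savez("w10.npz",**im); C=cloud(im); z=C[...,2]
bar=(z>.128)&(z<.155)&(np.hypot(C[...,0]-.6258,C[...,1]-.188)<.05); r=cv2.minAreaRect(C[bar][:,:2].astype(np.float32)); print("bar",bar.sum(),r)
g=cv2.cvtColor(im["color"],cv2.COLOR_RGB2GRAY); L=bar&(g>90); v=C[L].mean(0)[:2]-np.array(r[0]); print("pointer",L.sum(),v,np.degrees(np.arctan2(v[1],v[0])))
box=(abs(z-.1)<.006)&(C[...,0]>.57)&(C[...,0]<.73)&(C[...,1]>.13)&(C[...,1]<.245)
n,lab,st,ce=cv2.connectedComponentsWithStats((box&(g>150)).astype(np.uint8))
for i in range(1,n):
    if st[i,4]>=3:
        P=ray(im,ce[i],.1)[0][:2]; d=P-r[0]; print("dot",st[i,4],P.round(4),"az",np.degrees(np.arctan2(d[1],d[0])).round(1))
E
```

```text
{'clock': 71.35, 'joints': [-0.058, 0.446, -0.427, 1.212, 0.179, 1.521, -0.078], 'position': [0.632, 0.15, 0.391], 'ee_rot': [-1.764, -2.598, 0.002]} -4.334566051480533
bar 569 ((0.6256703734397888, 0.1876169890165329), (0.013963748700916767, 0.045460205525159836), 10.81669807434082)
pointer 45 [-0.00166818  0.01212356] 97.83459249570872
dot 30 [0.6227 0.235 ] az 93.6
dot 36 [0.5897 0.2171] az 140.7
dot 35 [0.6404 0.2337] az 72.3
dot 34 [0.6489 0.2287] az 60.5
dot 34 [0.6577 0.2239] az 48.6
dot 33 [0.5796 0.1868] az -178.9
```

Emit:
{"method": "jog_arm", "body": {"moves": [[-0.05, -0.026, 0, 0.1], [-0.1, -0.052, 0, 0.2], [-0.15, -0.078, 0.01, 0.3], [-0.2, -0.104, 0.02, 0.378], [-0.249, -0.131, 0.041, 0.378], [-0.249, -0.131, 0.041, 0.378], [-0.249, -0.131, 0.041, 0.378]]}}

```text
clock: 72.28
position: [0.6034, -0.1288, 0.3505]
ee_rot: [-2.22, -2.222, -0.001]
force: [-0.1, 1.1, -0.1]
width: 0.368
gripper_force: 0.0
```

```bash
python3 - <<'E'
from lat import *
from cell import arm
print(arm.observe()["position"].round(4))
for i in range(2):
    im=arm.get_image("wrist"); lat(im); C=cloud(im); z=C[...,2]
    m=(z>.098)&(z<.108)&(C[...,0]>.49)&(C[...,0]<.54)&(abs(C[...,1]+.05)<.03); print("handle",m.sum(),cv2.minEnclosingCircle(C[m][:,:2].astype(np.float32)))
T=arm.get_image("top"); T0=np.load("top0.npz"); C=cloud(T); z=C[...,2]; C0=cloud(T0)
for n,(x,y,h) in dict(tank=(.508,.389,.06),p1=(.723,-.231,.03),p2=(.47,-.458,.03),p3=(.344,-.208,.03),p4=(.389,.418,.03),coffee=(.705,-.342,.1),water=(.456,.524,.08),bottle=(.665,.456,.12)).items():
    f=lambda C:C[(np.hypot(C[...,0]-x,C[...,1]-y)<.06)&(C[...,2]>h)&(C[...,2]<.25)][:,:3]
    a,b=f(C),f(C0); print(n,len(a),a.mean(0).round(3) if len(a) else "",a[:,2].max().round(3) if len(a) else "","start",b.mean(0).round(3) if len(b) else "")
E
```

```text
[ 0.6034 -0.1288  0.3505]
roof edge ang -0.0148 y at .67 -0.1151 | arm world [1.5605 1.5306] x 0.5960756310237275
pivot [ 0.5954 -0.0732] 0.009 [ 0.5954 -0.0732] arm mid ang 1.549 x at -.107 0.596 peg [ 0.6   -0.105] pivot-peg ang 1.4277
handle 116 ((0.5136027932167053, -0.04998891428112984), 0.005830398760735989)
roof edge ang -0.0161 y at .67 -0.1152 | arm world [1.5486 1.5652] x 0.596054252655035
pivot [ 0.5955 -0.0731] 0.009 [ 0.5953 -0.0729] arm mid ang 1.5524 x at -.107 0.5961 peg [ 0.6    -0.1039] pivot-peg ang 1.4238
handle 114 ((0.5132071375846863, -0.04979035258293152), 0.006021744571626186)
tank 170 [0.509 0.385 0.076] 0.098 start 
p1 0   start [ 0.727 -0.229  0.04 ]
p2 95 [ 0.473 -0.459  0.04 ] 0.053 start [ 0.473 -0.459  0.04 ]
p3 0   start [ 0.348 -0.209  0.04 ]
p4 92 [0.394 0.422 0.039] 0.053 start [0.393 0.422 0.04 ]
coffee 479 [ 0.707 -0.35   0.118] 0.129 start [ 0.707 -0.345  0.118]
water 155 [0.458 0.538 0.088] 0.099 start [0.458 0.536 0.088]
bottle 358 [0.667 0.459 0.155] 0.207 start [0.667 0.46  0.154]
```

```bash
python3 -c "
from cell import arm
print(arm.sign_off())"
```

```text
the job is handed in; nothing more can be done
None
```

I handed the job in at about 72 s: the tank is on the board, both miniatures are in the chamber, the door is shut to within about 0.005 rad (about 1 mm at the handle), the latch is home at about 1.57 and the timer is at about 1.40 (two dots). My final latch push dragged the door about 0.06 rad open, so I re-shut it and re-seated the latch before setting the timer. At the end I confirmed by measurement that the tank and the pots, cups and bottle in view had not moved, but the arm hid two pots and I did not re-check the brush or the miniatures.

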